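# Load the forging press's die holder past its spring latch

### The arm

A 6-joint arm with a two-finger parallel gripper is mounted at the origin on the work surface. World frame = base frame: x ahead of the robot, y to its left, z up, the work surface at z = 0. Lengths are in mm, angles in rad, forces in N, time in s.
With the tool pointing down it reaches from about 375 to 925 mm from the base axis. Payload 5.7 kg.
Tool frame: the origin (TCP) lies midway between the tips of the shut fingers; the grasp point (between the pads) lies 19 mm behind it; z points along the fingers, y is the direction in which the jaws open and shut (so a half turn about z gives the same grasp; the last joint's range is limited). The gripper opens to 85 mm and grips with 20 to 120 N. Pads are 22 mm wide; open, the fingers measure 114 mm over their backs; the gripper's body (76 mm by 85 mm) begins 54 mm behind the grasp point. The pads swing forward as they close: fully open they stand 13 mm farther back than shut.
Start: joints at [1.189, 0.359, 1.51, -0, 1.272, -0.115], TCP at [158.18, 578.738, 193.767] pointing down, gripper open.
Joint ranges: [-2.97, 2.97], [-1.01, 2.36], [0.21, 2.38], [-0.96, 4.11], [0.2, 2.71], [-2.98, 2.98]. Speed limits (rad/s): [2.39, 2.39, 3.14, 3.14, 3.14, 3.14].

### API

Orientations are given as a unit quaternion [x, y, z, w].
In Python, from plant import * gives the robot as it stands.
- The arm moves only by the shell command python3 -m handwheel 'ROWS' [FORCE]. ROWS is JSON, a list of rows, each an object of numbers: "jaw": the closure, from 0 (fully open) to 1 (shut); "x", "y", "z": the shift along the tool's x, y, z in m; "spin": the turn about the tool's z in rad. In form: [{"jaw": .., "x": .., "y": .., "z": .., "spin": ..}, ...]. A call has 1 to 20 rows; each row is the pose to reach, as a shift and turn from the pose commanded when the call began, along the tool's axes at that moment; what a row does not reach only later rows make up. A row lasts 1/10 s, in which the tool goes at most 50 mm and 8.59 degrees, less where a joint would pass 70% of its speed; a pose out of reach is approached as far as the arm can. A call with a gripper value outside its range is refused whole. The fingers move at their own pace and stop on an object; FORCE is the grip in N (left out, the last holds). Time passes only in rows, so rows that repeat a pose let the fingers close. It gives the time, the measured TCP pose, the force and the opening at its end, in the units of the state.
- state(): the state, without advancing time (a new reading comes with each control period).
- capture(name): name is "scene" or "top" or "wrist"; returns (picture, depth): 420x560x3 uint8, red, green, blue; 420x560 float32, mm along the optical axis (not along the pixel's ray), 0 where there is no reading.
- camera_info(name): a dict with "intrinsics" (3x3 intrinsics, pixels), "R" (3x3) and "t" (3): a world point X has camera coordinates R X + t. Camera axes: x right, y down, z forward; pixel columns grow to the right and rows downward; lengths in mm; the calibration is good to about 2 mm. A picture is of the moment at which its call begins: read the wrist's pose just before it. camera_info takes no time and is no camera call; for the wrist camera it gives the pose at the moment of the call.
- sign_off(): hands the job in, once; it reports no verdict.
Trained networks look in the newest picture that a camera, given by its name, has taken for a name from the list of things; names that differ only in an ending like _2 or _b are one class to them, and where a whole thing is asked for, a point or a joint stands for the part that bears it (a point fixed in the world has none). Each returns a list of dicts, best first, with "conf" (0 to 1); they miss things now and then, are a little off and sometimes report something else, mostly with a low value. They report only what shows in the picture. A call takes as long as a camera call. They do not tell look-alikes from the thing itself.
- spot_in(query, camera): "centre" ([column, row] in pixels, amid what is visible of it).
- mark_of(query, camera): "centre" ([column, row] in pixels: a listed point, or the origin of a listed thing).
The state is a dict: "time_s": time; "joint_pos": joint angles; "qvel": joint speeds; "joint_efforts": joint torques, N m; "eef_pos": TCP position; "tool_rot": TCP orientation; "wrist_force": force on the tool from outside, world axes, zero at the start; "torque": the same for the moment, N m; "opening": opening from 0.0 (shut) to 1.0 (fully open).
Only numpy, scipy, OpenCV 4.12 (cv2) and the standard library are available. Lean on these libraries where they do the work, as an engineer would, in place of code of your own. Each camera call takes 0.05 s, during which the arm holds its last target.

### The job

Set up the press's die holder: slide the crowned die (red base plate) in at the open end, under the keeper bars, until the spring latch snaps shut behind it, then slide the flat die (blue base plate) in after it until the latch snaps shut again. At the end the crowned die sits hard against the back stop, the flat die's end face is pushed up into full contact with it, and the latch is shut behind the pair. Leave the fuller die and everything else on the bench where it lies.

Things in the scene. Friction and masses are not known exactly. Their poses are not given: they have to be found in the camera images.
- holder: forging press's lower die holder, dark steel, fixed, 290 x 116 mm. Its +x points inwards (open end to back stop), y across, z up; origin on its centre line at bench level. Bed: x -165 to +125 mm, top face at z = 20 mm. Ears with nuts stick out to y = +-80 mm, 19 mm high. Two dies, 70 mm each, fill it from the back stop (x = 100 mm) forwards; the second one's rear end then stands at x = -40 mm
- back_stop (a point): centre of the back stop's face at bed level (holder x = 100, z = 20 mm). The stop is as wide as the holder and its top is at z = 52 mm
- keeper_mouth (a point): on the centre line at bed level, where the two keeper bars begin (holder x = -40 mm); they run to the back stop. Their inner sides are at y = +-31.5 mm; their lips overhang to y = +-24 mm (48 mm gap), underside at z = 32 mm, top at 38.5 mm, screw heads to 42.5 mm. A base plate goes under the lips, so dies can only be slid in from the open end; a die's block stands up between and above the lips
- run_in (a point): on the bed's top face, centre line, holder x = -120 mm: where to set a die's centre down before pushing it in; its front end (x = -85) is then clear of the latch, which needs x below -75 mm. On both sides lie guide strips 7 mm high (top z = 27 mm); their inner faces narrow from y = +-38 mm at the open end (x = -165) to +-31.5 mm at x = -100 mm
- latch (a joint): spring latch: brass pawl (z 21.5 to 29.5 mm) on the holder's -y side, on an upright pin at holder x = -86, y = -46 mm. 0 = shut; a passing base plate swings its nose outwards to about 0.26 rad (stop at 0.5), with 3 to 5 N at the nose. It snaps back to 0 when the die's rear end is past the nose, and then blocks the die's return. A red pin stands on it, to z = 45 mm
- latch_nose (a point): inner corner of the latch's nose, moves with it. Shut, it is at holder x = -44, y = -21.5 mm, 8.5 mm inside the base plate's path; its ramp (about 25 degrees) crosses the path from x = -69 mm on
- crown_die: crowned (drawing) die, steel; upside-down T in section, 70 mm long along its x, ends flat and square, either end may lead. Base plate 70 x 60 (y) x 10 mm, painted red, 3 mm chamfers at its upright corners; on it a bare steel block 70 mm long, 38 mm wide (y), sides upright to z = 27 mm, top crowned to z = 38 mm. 0.7 to 0.95 kg. Origin: centre of the underside, z up. Starts flat on the bench in any of three places
- flat_die: flat die, steel; upside-down T in section, 70 mm long along its x, ends flat and square, either end may lead. Base plate 70 x 60 (y) x 10 mm, painted blue, 3 mm chamfers at its upright corners; on it a bare steel block 70 mm long, 38 mm wide (y), top flat at z = 38 mm. 0.7 to 0.95 kg. Origin: centre of the underside, z up. Starts flat on the bench in any of three places
- fuller_die: fuller die, steel; upside-down T in section, 70 mm long along its x, ends flat and square, either end may lead. Base plate 70 x 60 (y) x 10 mm, painted yellow, 3 mm chamfers at its upright corners; on it a bare steel block 70 mm long, a rounded ridge 26 mm wide, to z = 39.5 mm. 0.7 to 0.95 kg. Origin: centre of the underside, z up. Starts flat on the bench in any of three places. Leave alone
- oil_can: green oil can standing upright, 56 mm diameter, thin spout to 165 mm high; origin centre of its foot. Leave alone
- wire_brush: wire brush lying bristles down, 220 x 40 x 34 mm high, lying along its x; origin under its centre. Leave alone
- hammer: hammer lying down, 300 mm long along its x, head at +x; origin under it on the bench. Leave alone
- tongs: pair of black tongs lying flat, reins to +x 190 mm, jaws to -x 75 mm, 40 mm wide, 14 mm high; origin near the rivet, on the bench. Leave alone
- bar_stock: square rusty bar lying down, 140 (x) x 16 x 16 mm; origin under its centre. Leave alone
- mug: white mug, 80 mm diameter, 85 mm high; origin centre of its foot. Leave alone
Mind the look-alikes: they are no part of the job. What is shaped like the flat_die but black or green is not meant.

How it is judged:
By the outcome, as a careful person would: the job done as asked, in the order asked, and still so for the second after the job is handed in, with the robot touching nothing.
It also fails if it takes over 72 s, if anything falls off the work surface, if the arm or the gripper's body presses on something with over 40 N, if the wrist force passes 120 N, or if a joint passes its speed limit or range.

## Working session

There is one attempt and no reset: what is moved stays moved. The work goes in short steps, Python scripts to look and compute and a shell command to move; the robot and the scene stay as the last step left them, time stands still between calls to the robot, and variables do not carry over. Pictures are saved under pics/ and viewed, and the job is handed in when it is done.

```bash
mkdir -p pics; ls
python3 - <<'E'
from plant import *
import cv2
for n in("scene","top"):
    p,d=capture(n); cv2.imwrite(f"pics/{n}0.png",p[:,:,::-1])
    c=camera_info(n); print(n,c)
print(state())
E
```

```text
pics
scene {'intrinsics': array([[388.70012435,   0.        , 287.82920632],
       [  0.        , 388.70012435, 206.646301  ],
       [  0.        ,   0.        ,   1.        ]]), 'R': array([[ 0.47886952,  0.8778769 , -0.00401592],
       [ 0.72368423, -0.39734088, -0.56427065],
       [-0.49695586,  0.26730576, -0.8255801 ]]), 't': array([-251.0815023 , -347.46517975, 1288.06231587])}
top {'intrinsics': array([[453.55597207,   0.        , 271.94057483],
       [  0.        , 453.55597207, 209.57212874],
       [  0.        ,   0.        ,   1.        ]]), 'R': array([[ 0.00281901, -0.99999465, -0.00166204],
       [-0.99529876, -0.00264486, -0.09681624],
       [ 0.09681133,  0.00192715, -0.99530089]]), 't': array([   5.12060224,  550.84834823, 1323.17820507])}
{'time_s': 0.1, 'joint_pos': array([ 1.18890396e+00,  3.59461857e-01,  1.51134811e+00, -2.48921839e-05,
        1.27249192e+00, -1.15154401e-01]), 'qvel': array([-1.48232512e-03,  7.04669394e-05, -1.51627607e-03,  1.66805781e-03,
       -3.46626224e-04,  2.96731560e-04]), 'joint_efforts': array([-2.64582332e-04, -5.28650308e+01, -2.79350942e+01, -3.55070842e-04,
        4.90982115e-03,  9.61320495e-06]), 'eef_pos': array([157.94186016, 578.12538681, 193.0114011 ]), 'tool_rot': array([ 1.32970270e-01,  9.91119658e-01, -8.31286671e-04, -1.98685024e-04]), 'wrist_force': array([-0.7064271 ,  0.21735476, -0.4292317 ]), 'torque': array([ 0.04692146, -0.02065756,  0.0262027 ]), 'opening': 0.9946148106526015}
```

View pics/scene0.png

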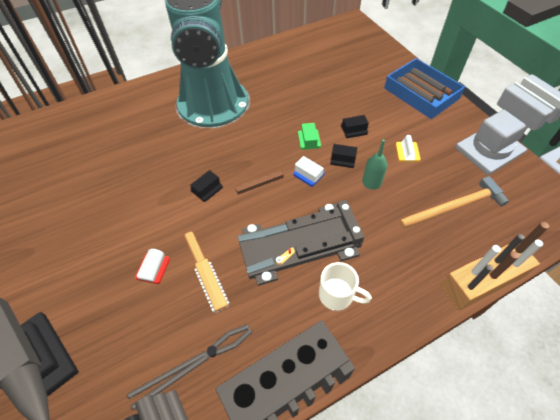

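View pics/top0.png

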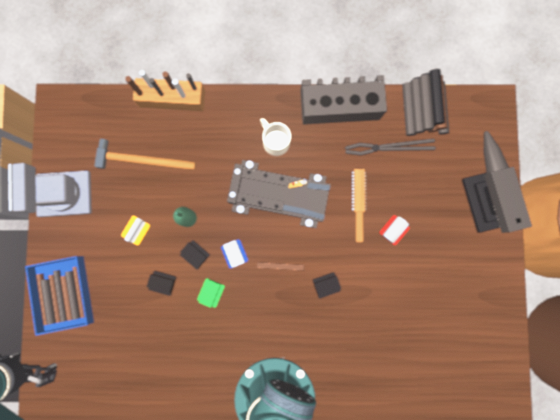

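The top view shows the holder near (280,193) with its open end to the right. The red-plated die is at (395,230), the blue-plated one at (234,253) and the yellow fuller at (135,230). The green die at (210,293) and the black ones at (194,254), (161,283) and (327,285) are look-alikes.

```bash
cat > h.py <<'E'
from plant import *
import numpy as np, cv2
from scipy.spatial.transform import Rotation as Rn
def ray(ci,u,v,z):
    K,R,t=ci["intrinsics"],ci["R"],ci["t"]
    d=R.T@np.linalg.solve(K,[u,v,1.]); c=-R.T@t
    return c+d*(z-c[2])/d[2]
def proj(ci,X):
    p=ci["intrinsics"]@(ci["R"]@np.asarray(X,float)+ci["t"]); return p[:2]/p[2]
def cloud(ci,d):
    K,R,t=ci["intrinsics"],ci["R"],ci["t"]
    v,u=np.indices(d.shape); x=np.stack([(u-K[0,2])/K[0,0]*d,(v-K[1,2])/K[1,1]*d,d],-1)
    return (x-t)@R
E
python3 - <<'E'
from h import *
ci=camera_info("top");p,d=capture("top")
for q,z in [("back_stop",20),("keeper_mouth",20),("run_in",20),("latch_nose",25),("crown_die",0),("flat_die",0)]:
    for r in mark_of(q,"top")[:4]: print(q,round(r["conf"],2),np.round(r["centre"],1),np.round(ray(ci,*r["centre"],z),0))
for n,b in (("red",(365,200,60,60)),("blue",(205,225,60,60))):
    x,y,w,h=b; print(n); 
    cv2.imwrite(f"pics/{n}.png",cv2.resize(p[y:y+h,x:x+w,::-1],None,fx=8,fy=8,interpolation=cv2.INTER_CUBIC))
x,y,w,h=215,145,125,95
cv2.imwrite("pics/hold.png",cv2.resize(p[y:y+h,x:x+w,::-1],None,fx=6,fy=6,interpolation=cv2.INTER_CUBIC))
a=[cv2.imread("pics/red.png"),cv2.imread("pics/blue.png")]
cv2.imwrite("pics/rb.png",cv2.resize(np.hstack(a),None,fx=.8,fy=.8))
E
```

```text
back_stop 0.71 [354.8 207.6] [ 558. -241.   20.]
back_stop 0.58 [238.8 185.3] [625. 107.  20.]
back_stop 0.35 [279.3 266.5] [383. -16.  20.]
keeper_mouth 0.72 [281.8 193.5] [600. -23.  20.]
run_in 0.55 [312.1 202.1] [ 574. -114.   20.]
run_in 0.53 [370.8 146.8] [ 743. -292.   20.]
latch_nose 0.59 [288.3 184.8] [626. -42.  25.]
crown_die 0.7 [392.2 227.1] [ 501. -357.    0.]
crown_die 0.65 [287.2 186.6] [624. -40.   0.]
flat_die 0.97 [210.3 294.1] [300. 190.   0.]
flat_die 0.91 [161.4 281.3] [337. 337.   0.]
flat_die 0.68 [324.2 287.1] [ 321. -150.    0.]
flat_die 0.67 [194.9 251.8] [425. 238.   0.]
red
blue
```

View pics/rb.png

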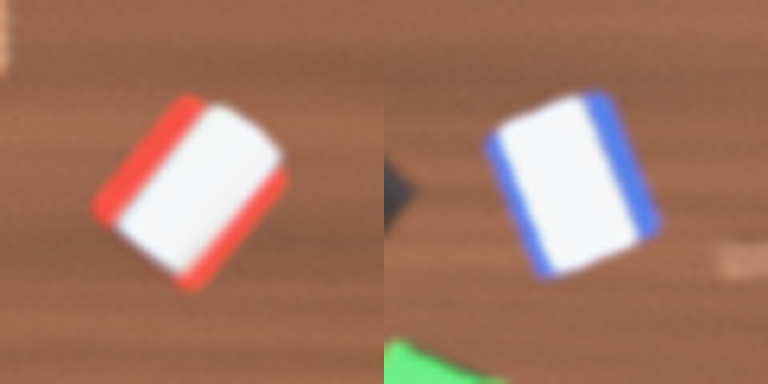

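View pics/hold.png

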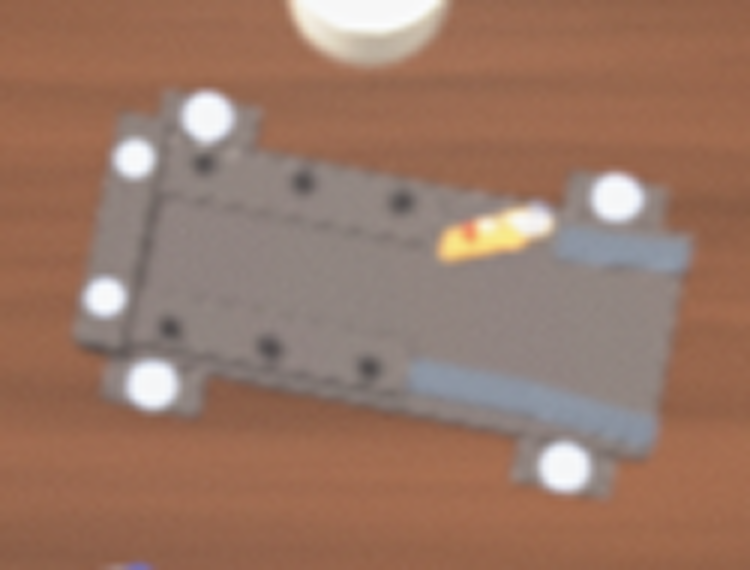

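```bash
cat >> h.py <<'E'
def st():
    s=state(); M=Rn.from_quat(s["tool_rot"]).as_matrix()
    return np.array(s["eef_pos"]),M,s
def to(target,yaw=None):
    """shift in tool axes (m), spin so that tool y axis gets world yaw (mod pi)"""
    p,M,s=st(); sh=M.T@(np.array(target)-p)/1000
    out=f"shift {np.round(sh,4)}"
    if yaw is not None:
        cur=np.arctan2(M[1,1],M[0,1]); d=(yaw-cur+np.pi/2)%np.pi-np.pi/2
        # tool z down: spin positive => world yaw decreases
        out+=f" spin {-d:.3f} (j6 now {s['joint_pos'][5]:.2f})"
    print(out); return sh
E
python3 - <<'E'
from h import *
p,M,s=st(); print(p,M.round(3))
c=camera_info("wrist"); C=-c["R"].T@c["t"]; print("cam in tool",(M.T@(C-p)).round(1), (c["R"]@M).round(3), c["intrinsics"])
to([520,40,330],np.radians(77))
to([470,400,330])
E
```

```text
[158.16274831 578.69523915 193.72415237] [[-0.965  0.264 -0.   ]
 [ 0.264  0.965 -0.   ]
 [ 0.    -0.    -1.   ]]
cam in tool [  73.6   -0.4 -180.4] [[-0.001  1.    -0.001]
 [-0.958 -0.002 -0.286]
 [-0.286  0.001  0.958]] [[372.80262925   0.         277.88650139]
 [  0.         372.80262925 207.36529166]
 [  0.           0.           1.        ]]
shift [-0.4911 -0.4243 -0.1362] spin -0.040 (j6 now -0.12)
shift [-0.3479 -0.0902 -0.1363]
```

```bash
python3 -m handwheel '[{"jaw":0.4,"x":-0.05,"y":-0.01,"z":-0.02,"spin":0},{"jaw":0.4,"x":-0.1,"y":-0.02,"z":-0.05,"spin":0},{"jaw":0.4,"x":-0.15,"y":-0.03,"z":-0.08,"spin":0},{"jaw":0.4,"x":-0.2,"y":-0.05,"z":-0.1,"spin":0},{"jaw":0.4,"x":-0.25,"y":-0.07,"z":-0.1,"spin":0},{"jaw":0.4,"x":-0.3,"y":-0.09,"z":-0.1,"spin":0},{"jaw":0.4,"x":-0.34,"y":-0.12,"z":-0.1,"spin":0},{"jaw":0.4,"x":-0.49,"y":-0.44,"z":-0.1,"spin":-0.04},{"jaw":0.4,"x":-0.49,"y":-0.44,"z":-0.1,"spin":-0.04},{"jaw":0.4,"x":-0.49,"y":-0.44,"z":-0.1,"spin":-0.04},{"jaw":0.4,"x":-0.49,"y":-0.44,"z":-0.1,"spin":-0.04},{"jaw":0.4,"x":-0.49,"y":-0.44,"z":-0.1,"spin":-0.04},{"jaw":0.4,"x":-0.49,"y":-0.44,"z":-0.1,"spin":-0.04},{"jaw":0.4,"x":-0.49,"y":-0.44,"z":-0.1,"spin":-0.04},{"jaw":0.4,"x":-0.49,"y":-0.44,"z":-0.1,"spin":-0.04},{"jaw":0.4,"x":-0.49,"y":-0.44,"z":-0.1,"spin":-0.04},{"jaw":0.4,"x":-0.49,"y":-0.44,"z":-0.1,"spin":-0.04}]' 60
python3 - <<'E'
from h import *
print(st()[0])
ci=camera_info("wrist");p,d=capture("wrist"); cv2.imwrite("pics/w1.png",p[:,:,::-1])
np.savez("w1.npz",p=p,d=d,K=ci["intrinsics"],R=ci["R"],t=ci["t"])
for q,z in [("back_stop",20),("keeper_mouth",20),("run_in",20),("latch_nose",25)]:
    for r in mark_of(q,"wrist")[:3]: print(q,round(r["conf"],2),np.round(r["centre"],1),np.round(ray(ci,*r["centre"],z),1))
E
```

```text
time_s: 2.15
eef_pos: [514.8, 24.7, 293.8]
tool_rot: [0.114, 0.993, 0.0, -0.0]
wrist_force: [-0.8, 0.5, -0.6]
opening: 0.602
[514.81119584  24.65462636 293.77213355]
back_stop 0.92 [354.3 226.1] [622.3 100.9  20. ]
keeper_mouth 0.89 [248.3 230.2] [596.5 -33.7  20. ]
run_in 0.64 [222.2  57.8] [388.2 -10.4  20. ]
latch_nose 0.68 [249.2 246.3] [616.5 -37.3  25. ]
```

View pics/w1.png

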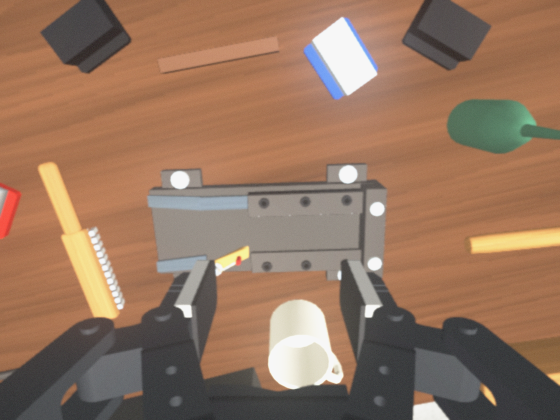

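The wrist view shows the holder from (150,190) to (385,275), its back stop at right, blue guide strips at left and the latch at (233,259). The blue die is at (341,58) and the red one is at the left edge (5,210).

```bash
cat > ov.py <<'E'
from h import *
import sys
def hold(ox,oy,th):
    c,s=np.cos(th),np.sin(th)
    return lambda x,y,z: np.array([ox+c*x-s*y,oy+s*x+c*y,z])
SEG=[((-165,-58,20),(-165,58,20)),((-40,-24,38.5),(100,-24,38.5)),((-40,24,38.5),(100,24,38.5)),
((100,-58,52),(100,58,52)),((125,-58,52),(125,58,52)),((-40,24,38.5),(-40,58,38.5)),((-40,-24,38.5),(-40,-58,38.5)),
((-165,38,27),(-100,31.5,27)),((-100,31.5,27),(-40,31.5,27)),((-165,-38,27),(-100,-31.5,27)),((-165,58,20),(125,58,20))]
def draw(p,ci,H,fn,roi,f):
    x,y,w,h=roi
    im=cv2.resize(np.ascontiguousarray(p[y:y+h,x:x+w,::-1]),None,fx=f,fy=f,interpolation=cv2.INTER_CUBIC)
    for a,b in SEG:
        A,B=[((proj(ci,H(*q))-[x,y]+.5)*f-.5) for q in(a,b)]
        cv2.line(im,tuple(int(round(v)) for v in A),tuple(int(round(v)) for v in B),(0,255,0),1)
    cv2.imwrite(fn,im)
E
python3 - <<'E'
from ov import *
n=np.load("w1.npz"); ci=dict(intrinsics=n["K"],R=n["R"],t=n["t"]); p,d=n["p"],n["d"]
th=np.radians(79.2); ox,oy=np.array([622.3,100.9])-100*np.array([np.cos(th),np.sin(th)]); print(ox,oy)
draw(p,ci,hold(ox,oy,th),"pics/ov1.png",(140,150,265,140),3)
# depth check: heights
X=cloud(ci,d); 
for u,v in((190,230),(320,228),(300,203),(373,235),(230,200),(341,58)): print((u,v),X[v,u].round(1))
E
```

```text
603.5618685414275 2.6712749271311367
(190, 230) [ 579.  -107.2   19.6]
(320, 228) [614.6  57.3  20.3]
(300, 203) [569.3  39.3  42.9]
(373, 235) [625.8 116.7  52.6]
(230, 200) [550.5 -44.9  25.9]
(341, 58) [420.2 117.7  38.2]
```

View pics/ov1.png

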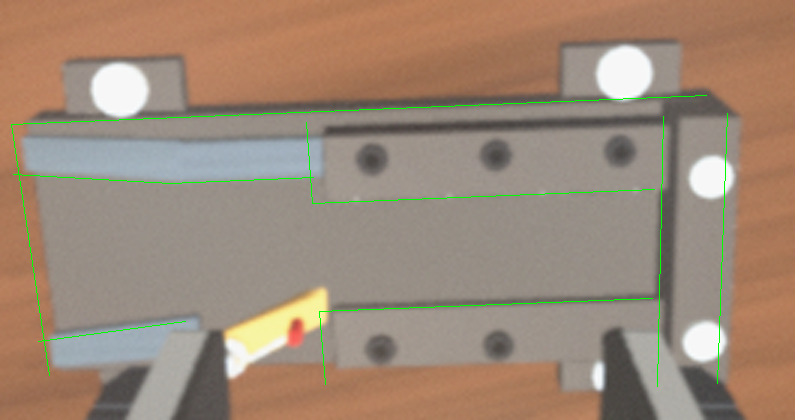

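```bash
cat >> ov.py <<'E'
from scipy.optimize import differential_evolution, minimize
FIT=[((-165,-45,20),(-165,50,20)),((-36,24,38.5),(98,24,38.5)),((-36,-24,38.5),(98,-24,38.5)),((-40,27,38.5),(-40,55,38.5)),
((-163,37.8,27),(-102,31.7,27)),((-98,31.5,27),(-43,31.5,27)),((125,-40,52),(125,50,52)),((100,-22,52),(100,22,52)),((-40,-24,38.5),(-40,-45,38.5))]
def fit(p,ci,x0,rng=(10,10,.03),segs=FIT,sig=1.0):
    g=cv2.GaussianBlur(cv2.cvtColor(p,cv2.COLOR_RGB2GRAY).astype(np.float32),(0,0),sig)
    gx,gy=cv2.Sobel(g,cv2.CV_32F,1,0),cv2.Sobel(g,cv2.CV_32F,0,1)
    T=np.linspace(0,1,60)[:,None]
    def f(v):
        H=hold(*v); tot=0
        for a,b in segs:
            P=np.array([proj(ci,H(*(np.array(a)*(1-t)+np.array(b)*t))) for t in (0,1)])
            q=(P[0]*(1-T)+P[1]*T).astype(np.float32); dd=P[1]-P[0]; n=np.array([-dd[1],dd[0]])/np.linalg.norm(dd)
            gg=cv2.remap(gx,q[:,0],q[:,1],cv2.INTER_LINEAR)*n[0]+cv2.remap(gy,q[:,0],q[:,1],cv2.INTER_LINEAR)*n[1]
            tot+=min(abs(np.median(gg)),80)+.2*abs(gg.mean())
        return -float(tot)
    r=differential_evolution(f,[(x0[i]-rng[i],x0[i]+rng[i]) for i in range(3)],seed=1,maxiter=60,popsize=20)
    return r.x,r.fun
E
python3 - <<'E'
from ov import *
n=np.load("w1.npz"); ci=dict(intrinsics=n["K"],R=n["R"],t=n["t"]); p,d=n["p"],n["d"]
v,f=fit(p,ci,(604.5,7,np.radians(78.5))); print(v,np.degrees(v[2]),f)
draw(p,ci,hold(*v),"pics/ov2.png",(140,150,265,140),3)
E
```

```text
[604.69106006   7.85284708   1.37644055] 78.86423441466123 -479.87804471999186
```

View pics/ov2.png

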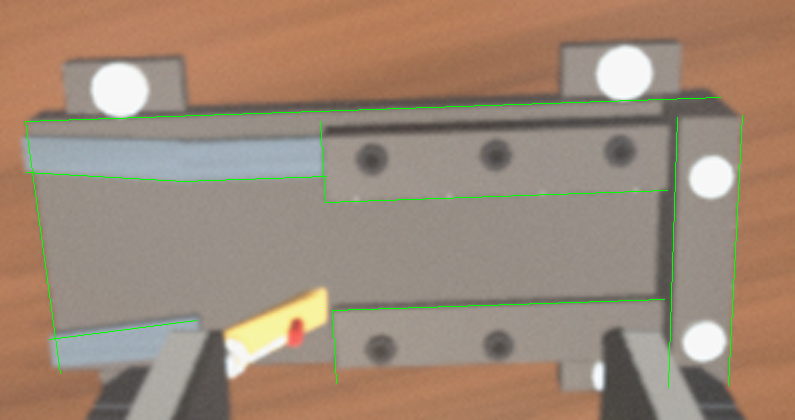

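Run:
```python
from h import *
ci=camera_info("top")
print(ray(ci,395,230,20),ray(ci,234,253,20))
to([440,-330,260],np.radians(77))
```

```text
[ 491.36398967 -359.85348145   20.        ] [421.86085672 118.73326044  20.        ]
shift [-0.0068 -0.364   0.0338] spin 0.002 (j6 now -1.43)
```

```bash
python3 -m handwheel '[{"jaw":0.4,"x":-0.007,"y":-0.36,"z":0.03},{"jaw":0.4,"x":-0.007,"y":-0.36,"z":0.03},{"jaw":0.4,"x":-0.007,"y":-0.36,"z":0.03},{"jaw":0.4,"x":-0.007,"y":-0.36,"z":0.03},{"jaw":0.4,"x":-0.007,"y":-0.36,"z":0.03},{"jaw":0.4,"x":-0.007,"y":-0.36,"z":0.03},{"jaw":0.4,"x":-0.007,"y":-0.36,"z":0.03},{"jaw":0.4,"x":-0.007,"y":-0.36,"z":0.03},{"jaw":0.4,"x":-0.007,"y":-0.36,"z":0.03},{"jaw":0.4,"x":-0.007,"y":-0.36,"z":0.03},{"jaw":0.4,"x":-0.007,"y":-0.36,"z":0.03}]'
cat >> h.py <<'E'
def die(p,d,ci,hue):
    hsv=cv2.cvtColor(p,cv2.COLOR_RGB2HSV); h,s,v=[hsv[...,i].astype(int) for i in range(3)]
    m=((h<6)|(h>174))&(s>170)&(v>120) if hue=="red" else (h>100)&(h<130)&(s>120)&(v>80)
    X=cloud(ci,d); 
    m2=(m&(abs(X[...,2]-10)<5)).astype(np.uint8)   # plate top
    n,l,stt,cc=cv2.connectedComponentsWithStats(cv2.dilate(m2,np.ones((3,3))))
    # group: bounding cluster around the largest comp
    k=1+np.argmax(stt[1:,4]); c0=np.median(X[(l==k)&(m2>0)],0)
    near=np.hypot(X[...,0]-c0[0],X[...,1]-c0[1])<90
    top=near&(X[...,2]>25)&(X[...,2]<44)&((p.min(-1)>110))
    q=X[(m2>0)&near][:,:2]; r=cv2.minAreaRect(q.astype(np.float32))
    t=X[top][:,:2]; r2=cv2.minAreaRect(t.astype(np.float32))
    print("plate",r,len(q)," block",r2,len(t),"topz",np.percentile(X[top][:,2],[5,50,95]).round(1) if len(t) else None)
    return r,r2
E
python3 - <<'E'
from h import *
print(st()[0])
ci=camera_info("wrist");p,d=capture("wrist"); cv2.imwrite("pics/w2.png",p[:,:,::-1])
np.savez("w2.npz",p=p,d=d,K=ci["intrinsics"],R=ci["R"],t=ci["t"])
for r in mark_of("crown_die","wrist")[:3]: print(round(r["conf"],2),np.round(r["centre"],1),np.round(ray(ci,*r["centre"],0),1))
die(p,d,ci,"red")
E
```

```text
[514.56336875  26.35774694 293.82687628]
0.54 [219.7  56.8] [384.  -14.2   0. ]
plate ((506.2310791015625, -334.7560119628906), (20.626850128173828, 71.30828094482422), 65.8304672241211) 413  block ((510.1935729980469, -252.683349609375), (17.070833206176758, 99.53846740722656), 84.400390625) 556 topz [32.4 33.9 35.2]schema error: expected keys jaw, x, y, z, spin
```

View pics/w2.png

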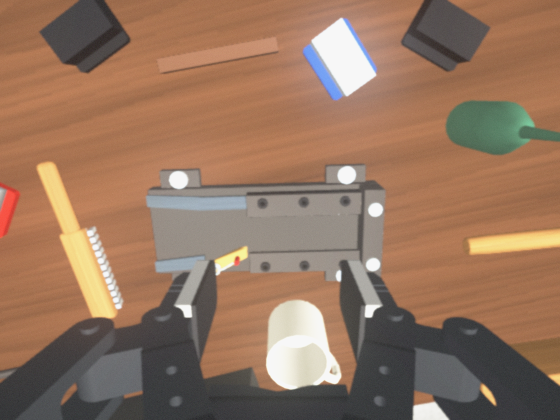

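The move was refused because every row needs "spin". The picture still shows the holder, now from a settled arm, so I'll refit with it and resend the move.

```bash
python3 - <<'E'
from ov import *
n=np.load("w2.npz"); ci=dict(intrinsics=n["K"],R=n["R"],t=n["t"]); p,d=n["p"],n["d"]
v,f=fit(p,ci,(604.5,7,np.radians(78.5))); print(v,np.degrees(v[2]),f)
E
python3 -m handwheel '[{"jaw":0.4,"x":-0.007,"y":-0.36,"z":0.03,"spin":0},{"jaw":0.4,"x":-0.007,"y":-0.36,"z":0.03,"spin":0},{"jaw":0.4,"x":-0.007,"y":-0.36,"z":0.03,"spin":0},{"jaw":0.4,"x":-0.007,"y":-0.36,"z":0.03,"spin":0},{"jaw":0.4,"x":-0.007,"y":-0.36,"z":0.03,"spin":0},{"jaw":0.4,"x":-0.007,"y":-0.36,"z":0.03,"spin":0},{"jaw":0.4,"x":-0.007,"y":-0.36,"z":0.03,"spin":0},{"jaw":0.4,"x":-0.007,"y":-0.36,"z":0.03,"spin":0},{"jaw":0.4,"x":-0.007,"y":-0.36,"z":0.03,"spin":0},{"jaw":0.4,"x":-0.007,"y":-0.36,"z":0.03,"spin":0},{"jaw":0.4,"x":-0.007,"y":-0.36,"z":0.03,"spin":0},{"jaw":0.4,"x":-0.007,"y":-0.36,"z":0.03,"spin":0}]'
python3 - <<'E'
from h import *
print(st()[0])
ci=camera_info("wrist");p,d=capture("wrist"); cv2.imwrite("pics/w3.png",p[:,:,::-1])
np.savez("w3.npz",p=p,d=d,K=ci["intrinsics"],R=ci["R"],t=ci["t"])
for r in mark_of("crown_die","wrist")[:3]: print(round(r["conf"],2),np.round(r["centre"],1),np.round(ray(ci,*r["centre"],0),1))
die(p,d,ci,"red")
E
```

```text
[602.39587382   8.93100842   1.39508354] 79.93239891451881 -472.01320599350026
time_s: 3.7
eef_pos: [441.3, -325.6, 264.2]
tool_rot: [0.112, 0.994, -0.0, 0.0]
wrist_force: [-0.5, 0.2, -0.3]
opening: 0.598
[ 441.2826344  -325.63298102  264.17456945]
0.55 [258.2 206. ] [ 491.9 -362.3    0. ]Traceback (most recent call last):
  File "<stdin>", line 6, in <module>
  File "h.py", line 33, in die
    k=1+np.argmax(stt[1:,4]); c0=np.median(X[(l==k)&(m2>0)],0)
        ~~~~~~~~~^^^^^^^^^^^
    return _wrapfunc(a, 'argmax', axis=axis, out=out, **kwds)
    return bound(*args, **kwds)
ValueError: attempt to get argmax of an empty sequence
```

View pics/w3.png

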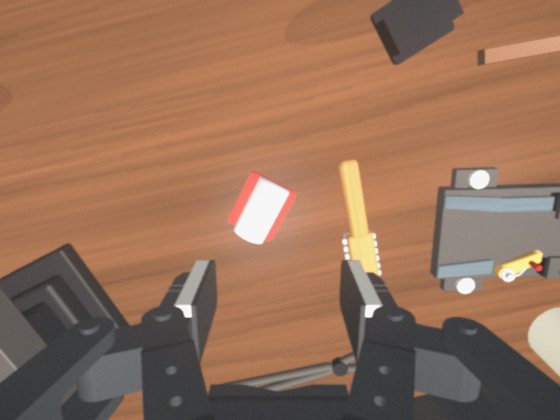

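The red die sits at (262,208), its block long axis running from (245,235) to (280,185). The brush is at (358,220) and the holder's open end is at the right.

Run:
```python
from h import *
n=np.load("w3.npz"); ci=dict(intrinsics=n["K"],R=n["R"],t=n["t"]); p,d=n["p"],n["d"]
X=cloud(ci,d)
for u,v in((250,200),(240,205),(285,215),(263,208),(200,200),(330,200),(480,240)): print((u,v),p[v,u],cv2.cvtColor(p,cv2.COLOR_RGB2HSV)[v,u],X[v,u].round(1))
p2,_=capture("wrist"); ci2=camera_info("wrist"); print(st()[0], np.abs(p2.astype(int)-p).mean())
print(-ci["R"].T@ci["t"],-ci2["R"].T@ci2["t"])
x,y,w,h=210,155,110,110
cv2.imwrite("pics/red3.png",cv2.resize(p2[y:y+h,x:x+w,::-1],None,fx=5,fy=5,interpolation=cv2.INTER_CUBIC))
```

```text
(250, 200) [238 239 239] [ 90   1 239] [ 474.5 -366.3   29.8]
(240, 205) [247 127 116] [  3 135 247] [ 482.7 -382.3   10.7]
(285, 215) [237 138 118] [  5 128 237] [ 5.109e+02 -3.325e+02 -2.000e-01]
(263, 208) [247 247 247] [  0   0 247] [ 484.7 -353.    38.8]
(200, 200) [164 116  90] [ 11 115 164] [ 4.681e+02 -4.306e+02  2.000e-01]
(330, 200) [190 130  97] [ 11 125 190] [ 504.1 -274.     0.6]
(480, 240) [141 135 127] [ 17  25 141] [ 589.1 -106.4   20.2]
[ 441.08626124 -326.33085422  264.09502484] 1.9620875850340136
[ 369.3516877  -309.55323742  444.53496587] [ 369.20252959 -310.1547675   444.48467486]
```

View pics/red3.png

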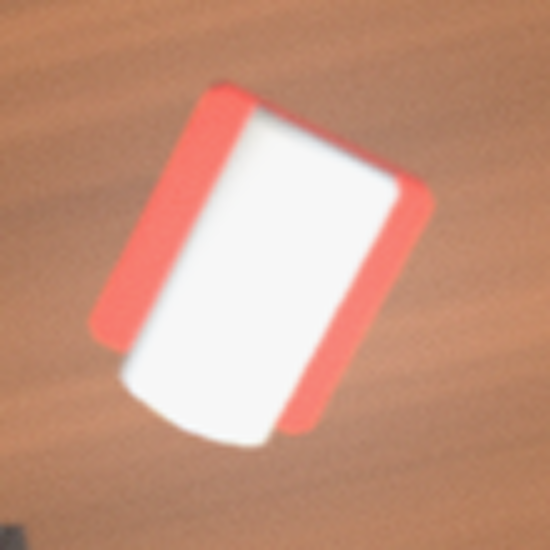

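The crop confirms it: red base plate and a block with a crowned, curved end, so this is crown_die.

```bash
cat >> h.py <<'E'
def die2(p,ci,hue,approx,z0=0.,rad=60):
    hsv=cv2.cvtColor(p,cv2.COLOR_RGB2HSV); h,s,v=[hsv[...,i].astype(int) for i in range(3)]
    m=((h<8)|(h>172))&(s>115)&(v>110) if hue=="red" else (h>100)&(h<130)&(s>90)&(v>80)
    vv,uu=np.nonzero(m); P=np.array([ray(ci,a,b,z0+10)[:2] for a,b in zip(uu,vv)])
    k=np.hypot(*(P-approx).T)<rad; mm=np.zeros(m.shape,np.uint8); mm[vv[k],uu[k]]=1
    mm=cv2.morphologyEx(mm,cv2.MORPH_OPEN,np.ones((3,3),np.uint8)); vv,uu=np.nonzero(mm)
    P=np.array([ray(ci,a,b,z0+10)[:2] for a,b in zip(uu,vv)],np.float32)
    # strips: fit min over theta of box with robust extents
    best=None
    for th in np.radians(np.arange(0,180,.25)):
        a=P@[np.cos(th),np.sin(th)]; b=P@[-np.sin(th),np.cos(th)]
        e=[np.percentile(a,1),np.percentile(a,99),np.percentile(b,1),np.percentile(b,99)]
        A=(e[1]-e[0])*(e[3]-e[2])
        if best is None or A<best[0]: best=(A,th,e)
    A,th,e=best; L,W=e[1]-e[0],e[3]-e[2]; ca,cb=(e[0]+e[1])/2,(e[2]+e[3])/2
    c=np.array([np.cos(th)*ca-np.sin(th)*cb,np.sin(th)*ca+np.cos(th)*cb])
    if W>L: th+=np.pi/2; L,W=W,L
    print(hue,"c",c.round(1),"long yaw deg",np.degrees(th)%180,"LxW",round(L,1),round(W,1),len(P)); return c,th
E
python3 - <<'E'
from h import *
n=np.load("w3.npz"); ci=dict(intrinsics=n["K"],R=n["R"],t=n["t"]); die2(n["p"],ci,"red",[490,-355])
ci=camera_info("wrist"); p,_=capture("wrist"); np.savez("w4.npz",p=p,K=ci["intrinsics"],R=ci["R"],t=ci["t"])
c,th=die2(p,ci,"red",[490,-355])
x,y,w,h=210,155,110,110; f=5
im=cv2.resize(np.ascontiguousarray(p[y:y+h,x:x+w,::-1]),None,fx=f,fy=f)
ex=np.array([np.cos(th),np.sin(th)]); ey=np.array([-ex[1],ex[0]])
for (l,ww,z,col) in((35,30,10,(0,255,0)),(35,30,0,(255,0,0)),(35,19,27,(255,0,255))):
    q=[proj(ci,[*(c+sx*l*ex+sy*ww*ey),z]) for sx,sy in((1,1),(1,-1),(-1,-1),(-1,1))]
    cv2.polylines(im,[(((np.array(q)-[x,y]+.5)*f)-.5).astype(np.int32)],True,col,1)
cv2.imwrite("pics/red4.png",im)
E
```

```text
red c [ 490.9 -357.7] long yaw deg 140.0 LxW 71.3 62.2 952
red c [ 490.8 -357.7] long yaw deg 140.0 LxW 71.5 62.4 962
```

View pics/red4.png

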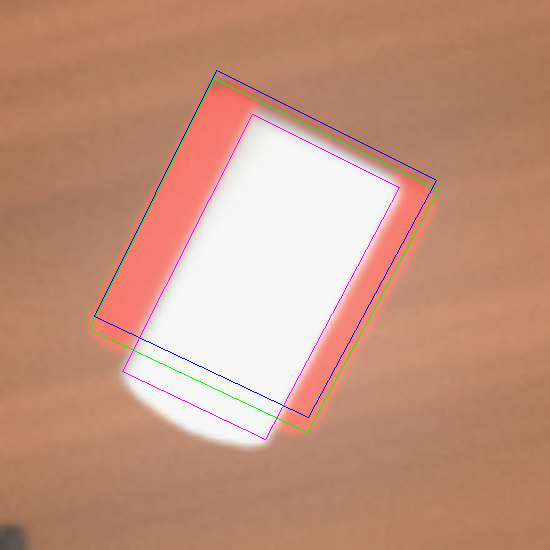

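Run:
```python
from h import *
print(st()[0], st()[2]["joint_pos"])
to([490.9,-357.7,10],np.radians(50)); to([490.9,-357.7,10],np.radians(169));
```

```text
[ 441.01869366 -326.53482761  264.03363316] [-7.63213198e-01  2.27136257e-01  1.52281391e+00 -1.81703126e-05
  1.39133648e+00 -2.10831919e+00]
shift [-0.0555 -0.0192  0.2541] spin 0.472 (j6 now -2.11)
shift [-0.0555 -0.0192  0.2541] spin 1.537 (j6 now -2.11)
```

```bash
python3 -m handwheel '[{"jaw":0.4,"x":-0.025,"y":-0.01,"z":0.04,"spin":0.15},{"jaw":0.4,"x":-0.0555,"y":-0.0192,"z":0.09,"spin":0.3},{"jaw":0.4,"x":-0.0555,"y":-0.0192,"z":0.14,"spin":0.45},{"jaw":0.4,"x":-0.0555,"y":-0.0192,"z":0.18,"spin":0.472},{"jaw":0.4,"x":-0.0555,"y":-0.0192,"z":0.19,"spin":0.472},{"jaw":0.4,"x":-0.0555,"y":-0.0192,"z":0.19,"spin":0.472}]'
python3 - <<'E'
from h import *
to([490.9,-357.7,10],np.radians(50))
ci=camera_info("wrist"); p,_=capture("wrist"); cv2.imwrite("pics/w5.png",p[:,:,::-1])
E
```

```text
time_s: 4.5
eef_pos: [489.3, -357.2, 72.5]
tool_rot: [0.342, 0.94, 0.001, -0.002]
wrist_force: [0.1, -0.2, 1.1]
opening: 0.601
shift [-0.0018  0.0006  0.0625] spin 0.001 (j6 now -1.62)
```

View pics/w5.png

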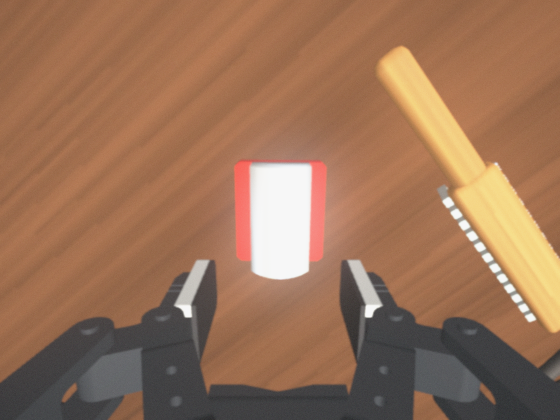

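The die is square to the jaws, centred at column 280 with the jaw middle at about 278. Going down, then gripping.

```bash
python3 -m handwheel '[{"jaw":0.4,"x":-0.001,"y":0.0005,"z":0.03,"spin":0},{"jaw":0.4,"x":-0.001,"y":0.0005,"z":0.055,"spin":0},{"jaw":0.4,"x":-0.001,"y":0.0005,"z":0.0625,"spin":0},{"jaw":0.4,"x":-0.001,"y":0.0005,"z":0.0625,"spin":0},{"jaw":0.4,"x":-0.001,"y":0.0005,"z":0.0625,"spin":0}]'
python3 - <<'E'
from h import *
ci=camera_info("wrist"); p,_=capture("wrist"); cv2.imwrite("pics/w6.png",p[:,:,::-1])
p,_=capture("scene"); cv2.imwrite("pics/s6.png",cv2.resize(p[200:320,90:230,::-1],None,fx=5,fy=5))
E
```

```text
time_s: 5.05
eef_pos: [492.9, -359.9, 13.6]
tool_rot: [0.342, 0.94, -0.001, 0.002]
wrist_force: [0.5, -0.5, 0.6]
opening: 0.597
```

View pics/w6.png

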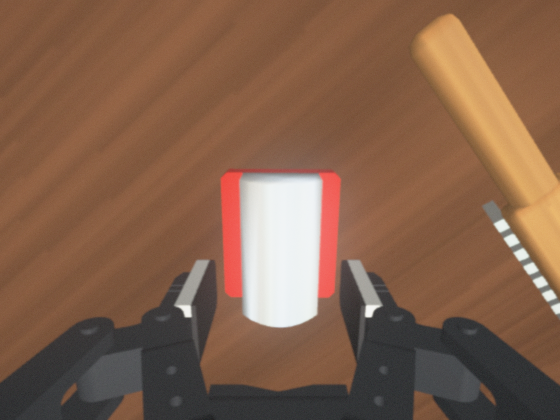

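View pics/s6.png

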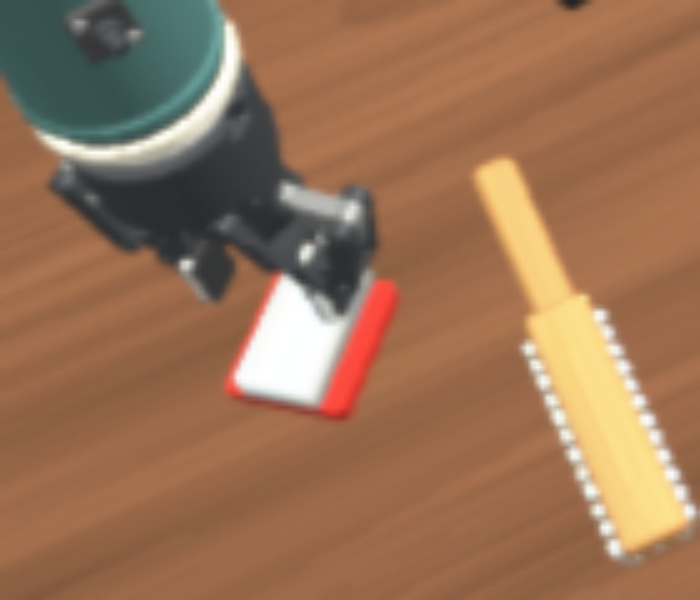

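The fingers straddle the block with the die centred on the TCP (projected row about 243). Closing.

```bash
python3 -m handwheel '[{"jaw":0.5,"x":0,"y":0,"z":0,"spin":0},{"jaw":0.8,"x":0,"y":0,"z":0,"spin":0},{"jaw":0.8,"x":0,"y":0,"z":0,"spin":0},{"jaw":0.8,"x":0,"y":0,"z":0,"spin":0},{"jaw":0.8,"x":0,"y":0,"z":0,"spin":0},{"jaw":0.8,"x":0,"y":0,"z":0,"spin":0}]' 80
python3 -m handwheel '[{"jaw":0.8,"x":0,"y":0,"z":-0.02,"spin":0},{"jaw":0.8,"x":0,"y":0,"z":-0.05,"spin":0},{"jaw":0.8,"x":0,"y":0,"z":-0.08,"spin":0},{"jaw":0.8,"x":0,"y":0,"z":-0.08,"spin":0},{"jaw":0.8,"x":0,"y":0,"z":-0.08,"spin":0}]'
python3 - <<'E'
from h import *
ci=camera_info("wrist"); p,_=capture("wrist"); cv2.imwrite("pics/w7.png",p[:,:,::-1])
print(st()[0],st()[2]["wrist_force"],st()[2]["joint_pos"])
E
```

```text
time_s: 5.75
eef_pos: [491.5, -358.7, 11.3]
tool_rot: [0.342, 0.94, -0.0, -0.0]
wrist_force: [0.4, 0.6, 0.3]
opening: 0.202
time_s: 6.25
eef_pos: [492.0, -359.1, 92.0]
tool_rot: [0.342, 0.94, -0.0, 0.001]
wrist_force: [0.6, 0.1, -0.4]
opening: 0.199
[ 491.239117   -358.40299768   90.94898037] [ 0.07959843 -0.30839237 -0.77245586] [-7.43798265e-01  4.75592330e-01  1.60223160e+00 -1.04385671e-04
  1.06424280e+00 -1.61567590e+00]
```

View pics/w7.png

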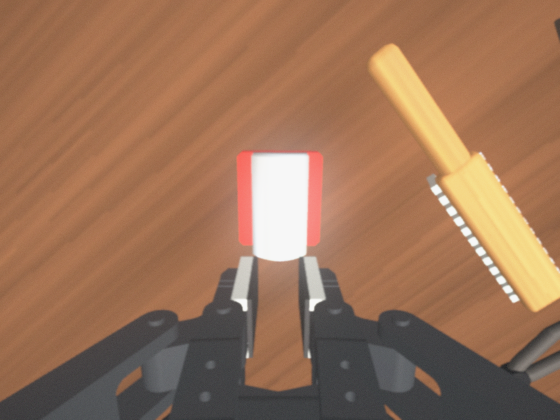

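The fingers closed to 0.20 without holding anything, so the grasp missed and the die hasn't moved. The wrist depth should show where the fingertips really are.

Run:
```python
from h import *
p0,M,s=st()
ci=camera_info("wrist"); p,d=capture("wrist"); X=cloud(ci,d)
die2(p,ci,"red",[490,-355])
T=(X-p0)@M
for u,v in((245,262),(312,262),(245,275),(312,275),(245,300),(315,300),(330,285),(225,285),(230,350)): print((u,v),p[v,u],d[v,u],T[v,u].round(1))
```

```text
red c [ 491.2 -358.1] long yaw deg 138.25 LxW 70.3 61.0 2478
(245, 262) [211 208 200] 145.44334 [ 11.5 -13.4 -47.1]
(312, 262) [211 211 205] 145.84683 [ 11.3  12.8 -46.8]
(245, 275) [208 206 197] 135.67639 [ 11.1 -12.5 -57.4]
(312, 275) [205 206 197] 135.73267 [ 11.   11.8 -57.4]
(245, 300) [247 247 246] 117.80121 [ 11.7 -11.  -75.9]
(315, 300) [247 247 247] 118.939224 [ 11.1  11.3 -74.9]
(330, 285) [100  97  98] 136.15233 [  7.3  18.5 -58.1]
(225, 285) [98 92 92] 137.15608 [  6.9 -20.  -57.1]
(230, 350) [72 70 71] 86.1383 [  17.3  -11.7 -107.3]
```

Run:
```python
from h import *
p0,M,s=st()
ci=camera_info("scene"); p,d=capture("scene"); X=cloud(ci,d)
k=(np.hypot(X[...,0]-p0[0],X[...,1]-p0[1])<60)&(X[...,2]>45)
print(p0,np.sort(X[k][:,2])[:40].round(0)); 
v,u=np.nonzero(k); o=np.argsort(X[k][:,2])[:8]; print(list(zip(u[o],v[o])),((X[k][o]-p0)@M).round(0))
x,y=int(proj(ci,p0)[0]),int(proj(ci,p0)[1]); print("tcp px",proj(ci,p0))
im=np.ascontiguousarray(p[:,:,::-1]); cv2.circle(im,(x,y),1,(0,255,0),-1)
cv2.imwrite("pics/s8.png",cv2.resize(im[190:310,90:230],None,fx=5,fy=5))
```

```text
[ 490.8140284  -357.98531188   90.34053905] [129. 130. 131. 131. 132. 133. 133. 133. 133. 133. 133. 134. 134. 135.
 135. 135. 135. 136. 136. 136. 136. 137. 137. 137. 137. 138. 138. 138.
 139. 140. 140. 140. 141. 141. 141. 141. 141. 141. 141. 141.]
[(np.int64(131), np.int64(242)), (np.int64(132), np.int64(241)), (np.int64(131), np.int64(243)), (np.int64(130), np.int64(244)), (np.int64(129), np.int64(244)), (np.int64(129), np.int64(245)), (np.int64(131), np.int64(241)), (np.int64(132), np.int64(240))] [[ -1.  -9. -39.]
 [  1.  -7. -40.]
 [ -4.  -7. -41.]
 [ -7.  -8. -41.]
 [ -8.  -9. -42.]
 [-10.  -8. -42.]
 [ -0.  -8. -42.]
 [  2.  -7. -42.]]
tcp px [140.74448204 250.67930521]
```

View pics/s8.png

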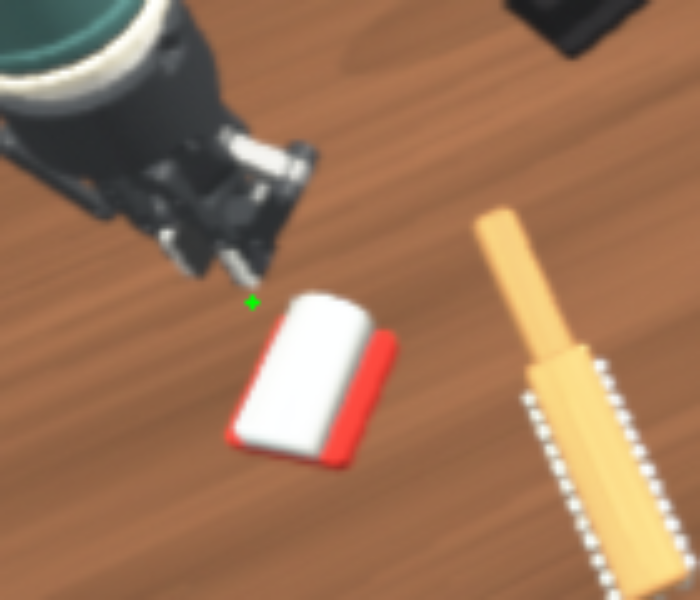

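Both cameras put the fingertips about 40 mm behind the reported TCP, which disagrees with the description. I'll work with the measured tip offset and check it at the wider opening using an earlier depth picture.

Run:
```python
from h import *
M=None
n=np.load("w3.npz"); ci=dict(intrinsics=n["K"],R=n["R"],t=n["t"]); d=n["d"]
v,u=np.indices(d.shape); K=n["K"]
P=np.stack([(u-K[0,2])/K[0,0]*d,(v-K[1,2])/K[1,1]*d,d],-1)
RM=np.array([[-0.001,1,-0.001],[-0.958,-0.002,-0.286],[-0.286,0.001,0.958]])
T=P@RM+[73.6,-.4,-180.4]
k=(abs(T[...,1])<60)&(abs(T[...,0])<16)&(T[...,2]>-100)&(T[...,2]<30)
print(np.sort(T[k][:,2])[::-1][:30:3].round(1))
# now
p,d=capture("wrist"); P=np.stack([(u-K[0,2])/K[0,0]*d,(v-K[1,2])/K[1,1]*d,d],-1); T=P@RM+[73.6,-.4,-180.4]
k=(abs(T[...,1])<60)&(abs(T[...,0])<16)&(T[...,2]>-100)&(T[...,2]<15)
print(np.sort(T[k][:,2])[::-1][:30:3].round(1))
print(st()[2]["time_s"])
```

```text
[-40.  -40.6 -41.  -41.2 -41.3 -41.4 -41.4 -41.6 -41.7 -41.8]
[-36.9 -37.9 -38.  -38.4 -38.5 -38.7 -38.9 -39.2 -39.3 -39.6]
6.45
```

```bash
python3 -m handwheel '[{"jaw":0.4,"x":0,"y":0,"z":0.03,"spin":0.01},{"jaw":0.4,"x":0,"y":0,"z":0.05,"spin":0.01},{"jaw":0.4,"x":0,"y":0,"z":0.05,"spin":0.01},{"jaw":0.4,"x":0,"y":0,"z":0.07,"spin":0.01},{"jaw":0.4,"x":0,"y":0,"z":0.085,"spin":0.01},{"jaw":0.4,"x":0,"y":0,"z":0.095,"spin":0.01},{"jaw":0.4,"x":0,"y":0,"z":0.105,"spin":0.01},{"jaw":0.4,"x":0,"y":0,"z":0.11,"spin":0.01},{"jaw":0.4,"x":0,"y":0,"z":0.11,"spin":0.01}]'
python3 - <<'E'
from h import *
ci=camera_info("wrist"); p,_=capture("wrist"); cv2.imwrite("pics/w9.png",p[:,:,::-1])
p0,M,s=st();print(p0,s["wrist_force"])
E
```

```text
time_s: 7.35
eef_pos: [491.2, -358.4, -19.3]
tool_rot: [0.347, 0.938, 0.0, -0.001]
wrist_force: [0.6, 0.5, -0.0]
opening: 0.6
[ 491.53054428 -358.67271373  -18.71832745] [0.30692417 0.19838842 0.69403742]
```

View pics/w9.png

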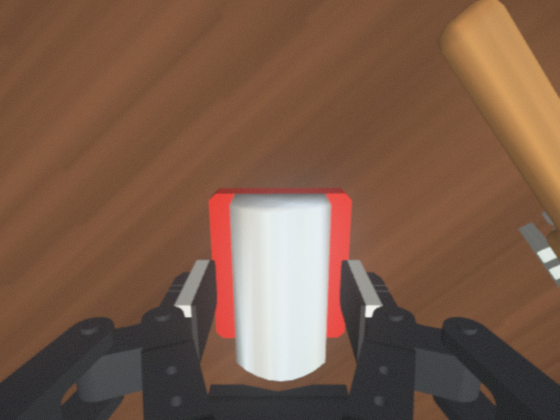

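The reported TCP z is -19 mm with no contact force, so the tip offset is real. The jaws now straddle the block. Going 8 mm lower and gripping.

```bash
python3 -m handwheel '[{"jaw":0.4,"x":0,"y":0,"z":0.004,"spin":0},{"jaw":0.4,"x":0,"y":0,"z":0.007,"spin":0},{"jaw":0.4,"x":0,"y":0,"z":0.007,"spin":0},{"jaw":0.7,"x":0,"y":0,"z":0.007,"spin":0},{"jaw":0.8,"x":0,"y":0,"z":0.007,"spin":0},{"jaw":0.8,"x":0,"y":0,"z":0.007,"spin":0},{"jaw":0.8,"x":0,"y":0,"z":0.007,"spin":0},{"jaw":0.8,"x":0,"y":0,"z":0.007,"spin":0}]' 80
```

```text
time_s: 8.2
eef_pos: [491.8, -358.6, -25.1]
tool_rot: [0.347, 0.938, 0.0, 0.0]
wrist_force: [0.5, 2.2, 6.3]
opening: 0.424
```

```bash
python3 -m handwheel '[{"jaw":0.8,"x":0,"y":0,"z":-0.02,"spin":0},{"jaw":0.8,"x":0,"y":0,"z":-0.06,"spin":0},{"jaw":0.8,"x":0,"y":0,"z":-0.1,"spin":0},{"jaw":0.8,"x":0,"y":0,"z":-0.1,"spin":0},{"jaw":0.8,"x":0,"y":0,"z":-0.1,"spin":0}]'
python3 - <<'E'
from h import *
ci=camera_info("wrist"); p,d=capture("wrist"); cv2.imwrite("pics/w10.png",p[:,:,::-1])
p0,M,s=st();print(p0,s["wrist_force"])
to([576.2,-138.8,75],np.radians(169.9))
E
```

```text
time_s: 8.7
eef_pos: [491.3, -358.6, 74.0]
tool_rot: [0.347, 0.938, -0.0, 0.0]
wrist_force: [-0.0, 0.0, -7.1]
opening: 0.421
[ 490.1887494  -357.53545041   72.66478357] [-0.84747489  0.67852315 -7.99687126]
shift [ 0.0771  0.222  -0.0021] spin 1.038 (j6 now -1.61)
```

View pics/w10.png

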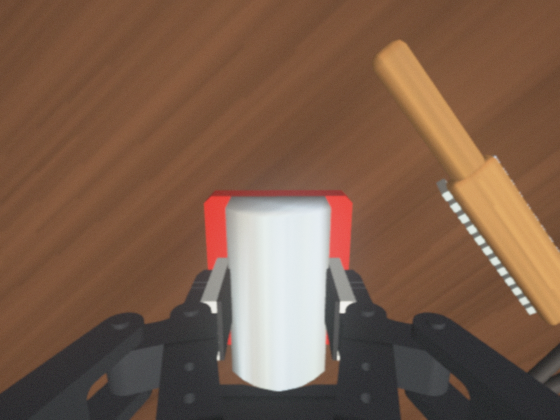

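The die is held and lifted, with about 8 N of weight on the wrist. Carrying it to the open end of the holder.

```bash
python3 -m handwheel '[{"jaw":0.8,"x":0.01,"y":0.03,"z":-0.01,"spin":0.13},{"jaw":0.8,"x":0.02,"y":0.06,"z":-0.01,"spin":0.26},{"jaw":0.8,"x":0.03,"y":0.09,"z":-0.01,"spin":0.39},{"jaw":0.8,"x":0.04,"y":0.12,"z":-0.01,"spin":0.52},{"jaw":0.8,"x":0.05,"y":0.15,"z":-0.01,"spin":0.65},{"jaw":0.8,"x":0.06,"y":0.18,"z":-0.01,"spin":0.78},{"jaw":0.8,"x":0.07,"y":0.2,"z":-0.01,"spin":0.91},{"jaw":0.8,"x":0.076,"y":0.218,"z":-0.01,"spin":1.03},{"jaw":0.8,"x":0.0765,"y":0.222,"z":-0.01,"spin":1.038},{"jaw":0.8,"x":0.0765,"y":0.222,"z":-0.01,"spin":1.038},{"jaw":0.8,"x":0.0765,"y":0.222,"z":-0.01,"spin":1.038},{"jaw":0.8,"x":0.0765,"y":0.222,"z":-0.01,"spin":1.038}]'
python3 - <<'E'
from ov import *
ci=camera_info("wrist"); p,d=capture("wrist"); cv2.imwrite("pics/w11.png",p[:,:,::-1])
ci=camera_info("wrist"); p,d=capture("wrist"); np.savez("w11.npz",p=p,d=d,K=ci["intrinsics"],R=ci["R"],t=ci["t"])
p0,M,s=st();print(p0,np.degrees(np.arctan2(M[1,0],M[0,0])),s["wrist_force"])
draw(p,ci,hold(602.4,8.93,np.radians(79.93)),"pics/ov11.png",(0,0,560,420),1.4)
E
```

```text
time_s: 9.95
eef_pos: [577.3, -141.2, 83.6]
tool_rot: [0.766, 0.642, -0.001, -0.0]
wrist_force: [-0.5, -0.3, -7.4]
opening: 0.421
[ 577.57884023 -141.18138077   84.09712943] 79.88864979620149 [ 0.38267901 -0.19097585 -7.10758735]
```

View pics/ov11.png

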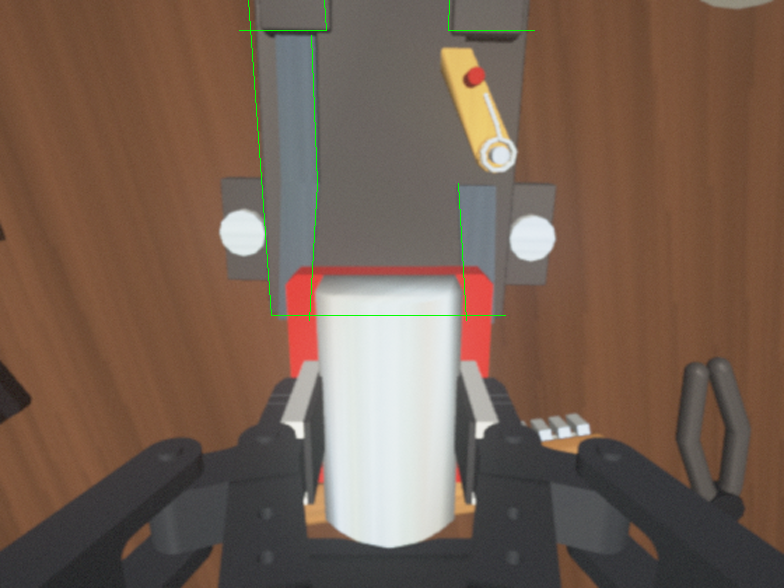

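Run:
```python
from ov import *
n=np.load("w11.npz"); ci=dict(intrinsics=n["K"],R=n["R"],t=n["t"]); p,d=n["p"],n["d"]
S=[((-143,35.8,27),(-102,31.7,27)),((-98,31.5,27),(-46,31.5,27)),((-140,-35.5,27),(-102,-31.7,27)),((-40,26,38.5),(-40,54,38.5)),((-40,-26,38.5),(-40,-54,38.5))]
for sg in (.8,1.5):
  v,f=fit(p,ci,(603.5,8.5,np.radians(79.5)),(6,6,.03),S,sg); print(v,np.degrees(v[2]),f)
draw(p,ci,hold(*v),"pics/ov12.png",(150,0,260,240),3)
n=np.load("w2.npz"); ci=dict(intrinsics=n["K"],R=n["R"],t=n["t"]); p,d=n["p"],n["d"]
draw(p,ci,hold(*v),"pics/ov13.png",(140,150,265,140),3)
```

```text
[604.41357012   8.52083308   1.3772484 ] 78.91052050376967 -426.3120296006492
[604.31837164   8.56842357   1.37693694] 78.89267528639853 -330.4855508845744
```

View pics/ov12.png

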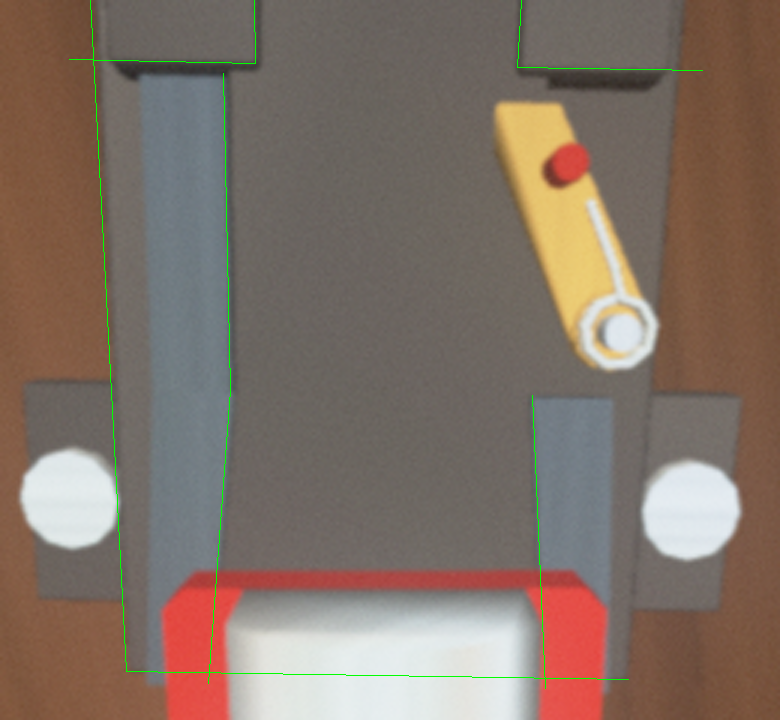

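View pics/ov13.png

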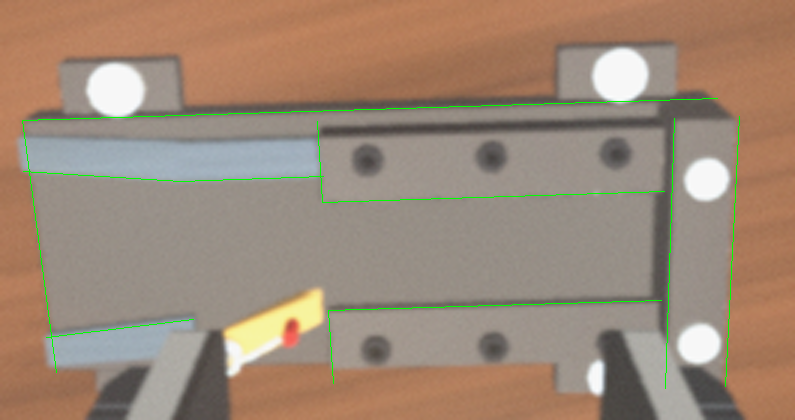

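Run:
```python
from h import *
n=np.load("w11.npz"); ci=dict(intrinsics=n["K"],R=n["R"],t=n["t"])
th=1.377; o=np.array([604.35,8.55]); c,s=np.cos(th),np.sin(th)
def hc(P): q=np.array(P[:2])-o; return np.array([c*q[0]+s*q[1],-s*q[0]+c*q[1]])
for z in(117,119,121):
  print(z,[hc(ray(ci,u/3+150,v/3,z)).round(1) for u,v in((163,620),(607,620),(190,590),(575,588))])
# block top front corners not sharp
X=cloud(ci,n["d"]); 
for u,v in((212,215),(340,215),(275,250)): print(X[v,u].round(1))
p0,M,_=st(); print("tcp holder",hc(p0),np.degrees(np.arctan2(M[1,0],M[0,0])))
w=lambda x,y:o+[c*x-s*y,s*x+c*y]
print(w(-142,0),w(-120,0)); 
for x in(-142,): to([*w(x,0),20],th+np.pi/2)
```

```text
117 [array([-123.6,   29.1]), array([-122.5,  -31.9]), array([-119.2,   25.3]), array([-118.1,  -27.2])]
119 [array([-123. ,   28.7]), array([-122. ,  -31.4]), array([-118.7,   24.9]), array([-117.6,  -26.8])]
121 [array([-122.4,   28.3]), array([-121.4,  -31. ]), array([-118.1,   24.6]), array([-117. ,  -26.5])]
[ 554.8 -110.6  119.2]
[ 606.3 -119.7  119.4]
[ 579.7 -118.7  146.7]
tcp holder [-152.08417593   -2.56608917] 79.88864979620149
[ 577.00285416 -130.79178704] [ 581.23973591 -109.20362285]
shift [ 0.0101 -0.0024  0.0641] spin 0.017 (j6 now -0.18)
```

```bash
python3 -m handwheel '[{"jaw":0.8,"x":0.006,"y":-0.002,"z":0.02,"spin":0.017},{"jaw":0.8,"x":0.007,"y":-0.002,"z":0.05,"spin":0.017},{"jaw":0.8,"x":0.007,"y":-0.002,"z":0.07,"spin":0.017},{"jaw":0.8,"x":0.007,"y":-0.002,"z":0.075,"spin":0.017},{"jaw":0.8,"x":0.007,"y":-0.002,"z":0.075,"spin":0.017},{"jaw":0.8,"x":0.007,"y":-0.002,"z":0.075,"spin":0.017}]'
cat >> h.py <<'E'
th=1.377; o=np.array([604.35,8.55]); c_,s_=np.cos(th),np.sin(th)
def hc(P): q=np.array(P[:2])-o; return np.array([c_*q[0]+s_*q[1],-s_*q[0]+c_*q[1]])
w=lambda x,y:o+[c_*x-s_*y,s_*x+c_*y]
def where():
    p0,M,s=st(); print("tcp holder",hc(p0).round(1),"z",p0[2].round(1),"xyaw-hold",(np.degrees(np.arctan2(M[1,0],M[0,0])-th)).round(2),"F",np.array(s["wrist_force"]).round(1),"open",round(s["opening"],3),"t",s["time_s"])
E
python3 - <<'E'
from ov import *
where()
ci=camera_info("wrist"); p,d=capture("wrist"); where()
draw(p,ci,hold(*o,th),"pics/ov14.png",(60,0,440,420),1.7)
E
```

```text
time_s: 10.65
eef_pos: [578.3, -133.8, 10.3]
tool_rot: [0.772, 0.636, 0.0, 0.001]
wrist_force: [0.1, -0.7, -6.9]
opening: 0.424
tcp holder [-144.7   -1.8] z 10.3 xyaw-hold 0.03 F [ 0.1 -0.7 -6.9] open 0.424 t 10.65
tcp holder [-144.7   -2.1] z 10.7 xyaw-hold 0.03 F [-0.   0.6 -7.5] open 0.422 t 10.7
```

View pics/ov14.png

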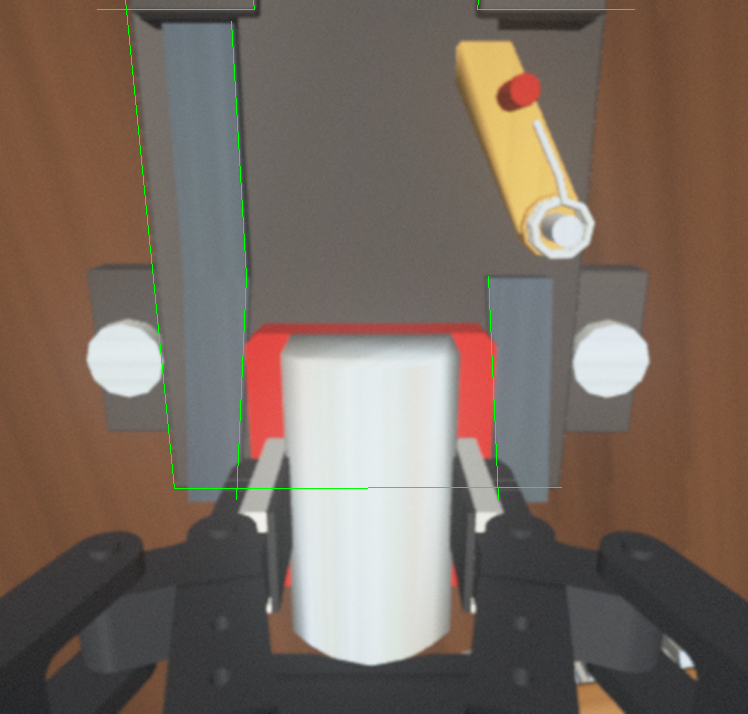

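Run:
```python
from h import *
ci=camera_info("wrist")
for z in (44.5,45.5): print([hc(ray(ci,u/1.7+60,v/1.7,z)).round(1) for u,v in((246,350),(496,350),(250,440),(492,440),(264,325),(478,325))])
where()
```

```text
[array([-115. ,   28.7]), array([-115. ,  -31.6]), array([-138.6,   29. ]), array([-138.7,  -31.9]), array([-108.8,   24.1]), array([-108.8,  -26.9])]
[array([-114.7,   28.5]), array([-114.7,  -31.4]), array([-138.1,   28.8]), array([-138.2,  -31.7]), array([-108.5,   23.9]), array([-108.6,  -26.7])]
tcp holder [-144.7   -2.1] z 10.7 xyaw-hold 0.03 F [-0.   0.6 -7.5] open 0.422 t 10.7
```

```bash
python3 -m handwheel '[{"jaw":0.8,"x":0,"y":-0.0017,"z":0,"spin":0},{"jaw":0.8,"x":0,"y":-0.0017,"z":0.005,"spin":0},{"jaw":0.8,"x":0,"y":-0.0017,"z":0.01,"spin":0},{"jaw":0.8,"x":0,"y":-0.0017,"z":0.014,"spin":0},{"jaw":0.8,"x":0,"y":-0.0017,"z":0.0145,"spin":0},{"jaw":0.8,"x":0,"y":-0.0017,"z":0.0145,"spin":0}]'
python3 - <<'E'
from ov import *
where()
ci=camera_info("wrist"); p,d=capture("wrist"); where()
draw(p,ci,hold(*o,th),"pics/ov15.png",(60,0,440,420),1.7)
E
```

```text
time_s: 11.3
eef_pos: [575.4, -132.7, -5.1]
tool_rot: [0.772, 0.636, -0.0, -0.0]
wrist_force: [-2.8, 0.1, -1.6]
opening: 0.422
tcp holder [-144.2    1.2] z -5.1 xyaw-hold 0.05 F [-2.8  0.1 -1.6] open 0.422 t 11.3
tcp holder [-144.2    1.2] z -5.1 xyaw-hold 0.05 F [-2.8  1.2 -0.8] open 0.416 t 11.35
```

View pics/ov15.png

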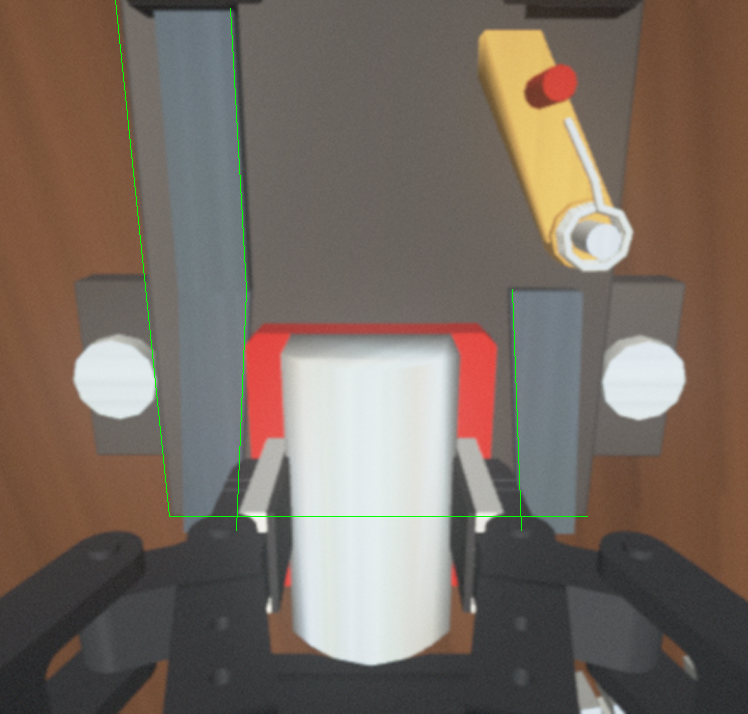

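The die is down on the bed but touching the +y strip. I'll shift it back about 2 mm and slide it forward in the grip.

```bash
python3 -m handwheel '[{"jaw":0.8,"x":0,"y":0.001,"z":0,"spin":0},{"jaw":0.8,"x":0.003,"y":0.0018,"z":0,"spin":0},{"jaw":0.8,"x":0.008,"y":0.0018,"z":0,"spin":0},{"jaw":0.8,"x":0.013,"y":0.0018,"z":0,"spin":0},{"jaw":0.8,"x":0.018,"y":0.0018,"z":0,"spin":0},{"jaw":0.8,"x":0.022,"y":0.0018,"z":0,"spin":0},{"jaw":0.8,"x":0.022,"y":0.0018,"z":0,"spin":0},{"jaw":0.8,"x":0.022,"y":0.0018,"z":0,"spin":0}]'
python3 - <<'E'
from ov import *
where()
ci=camera_info("wrist"); p,d=capture("wrist"); where()
draw(p,ci,hold(*o,th),"pics/ov16.png",(60,0,440,420),1.7)
E
```

```text
time_s: 12.15
eef_pos: [582.3, -110.7, -5.0]
tool_rot: [0.772, 0.636, 0.001, 0.0]
wrist_force: [1.5, 2.5, -1.7]
opening: 0.417
tcp holder [-121.3   -1.3] z -5.0 xyaw-hold 0.04 F [ 1.5  2.5 -1.7] open 0.417 t 12.15
tcp holder [-121.3   -1.3] z -5.0 xyaw-hold 0.03 F [ 2.2  3.3 -1.1] open 0.421 t 12.2
```

View pics/ov16.png

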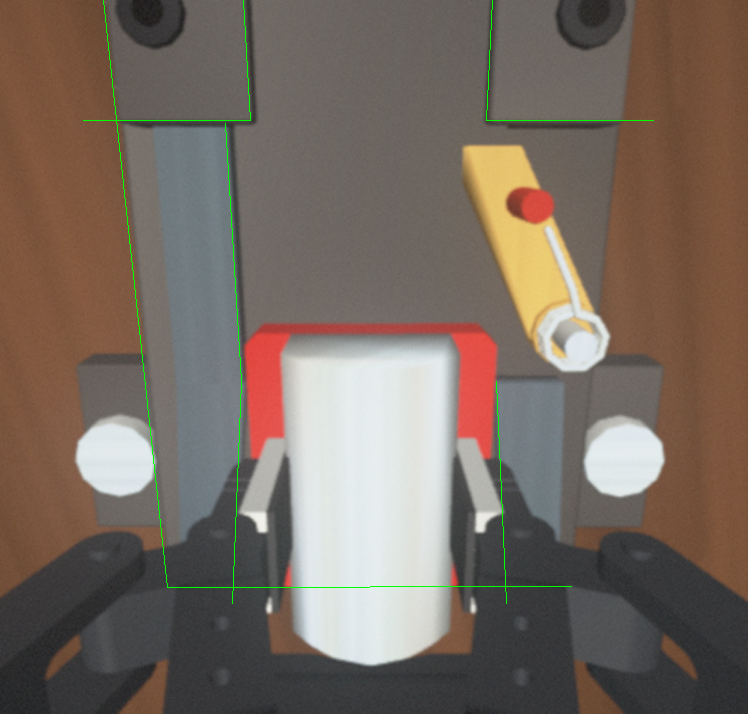

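The die now lies between the guide strips. Releasing, lifting, backing off and turning the shut fingers to push from behind.

```bash
python3 -m handwheel '[{"jaw":0.45,"x":0,"y":0,"z":0,"spin":0},{"jaw":0.45,"x":0,"y":0,"z":0,"spin":0},{"jaw":0.45,"x":0,"y":0,"z":0,"spin":0},{"jaw":0.45,"x":0,"y":0,"z":-0.02,"spin":0},{"jaw":0.45,"x":0,"y":0,"z":-0.05,"spin":0},{"jaw":0.7,"x":-0.02,"y":0,"z":-0.07,"spin":0.14},{"jaw":1,"x":-0.05,"y":-0.001,"z":-0.07,"spin":0.29},{"jaw":1,"x":-0.07,"y":-0.001,"z":-0.07,"spin":0.44},{"jaw":1,"x":-0.07,"y":-0.001,"z":-0.07,"spin":0.58},{"jaw":1,"x":-0.07,"y":-0.001,"z":-0.07,"spin":0.73},{"jaw":1,"x":-0.07,"y":-0.001,"z":-0.07,"spin":0.88},{"jaw":1,"x":-0.07,"y":-0.001,"z":-0.07,"spin":1.02},{"jaw":1,"x":-0.07,"y":-0.001,"z":-0.07,"spin":1.17},{"jaw":1,"x":-0.07,"y":-0.001,"z":-0.07,"spin":1.32},{"jaw":1,"x":-0.07,"y":-0.001,"z":-0.07,"spin":1.46},{"jaw":1,"x":-0.07,"y":-0.001,"z":-0.07,"spin":1.571},{"jaw":1,"x":-0.07,"y":-0.001,"z":-0.07,"spin":1.571},{"jaw":1,"x":-0.07,"y":-0.001,"z":-0.07,"spin":1.571}]'
python3 - <<'E'
from ov import *
where()
ci=camera_info("wrist"); p,d=capture("wrist"); where()
np.savez("w17.npz",p=p,d=d,K=ci["intrinsics"],R=ci["R"],t=ci["t"])
draw(p,ci,hold(*o,th),"pics/ov17.png",(0,0,560,420),1.4)
p0,M,s=st(); X=cloud(ci,d); T=(X-p0)@M
k=(abs(T[...,1])<40)&(abs(T[...,0])<16)&(T[...,2]>-100)&(X[...,2]>65)
z=T[k]; print(np.sort(z[:,2])[::-1][:30:3].round(1)); kk=z[:,2]>-55; print(z[kk].min(0),z[kk].max(0))
die2(p,ci,"red",w(-121,0),20,60)
E
```

```text
time_s: 14.0
eef_pos: [567.1, -180.2, 64.9]
tool_rot: [0.995, -0.095, -0.0, 0.0]
wrist_force: [-0.3, 0.2, -0.2]
opening: -0.001
tcp holder [-192.4    0.3] z 64.9 xyaw-hold -89.8 F [-0.3  0.2 -0.2] open -0.001 t 14.0
tcp holder [-192.3    0.3] z 64.8 xyaw-hold -89.82 F [ 0.7 -0.1 -0.6] open -0.0 t 14.05
[-41.4 -41.6 -42.1 -42.4 -42.5 -42.6 -42.6 -42.7 -42.8 -42.9]
[  5.39409037 -13.67274411 -54.99885626] [ 11.12951512  13.60629496 -41.35579837]
red c [ 581.3 -112. ] long yaw deg 79.5 LxW 69.2 61.2 2908
```

View pics/ov17.png

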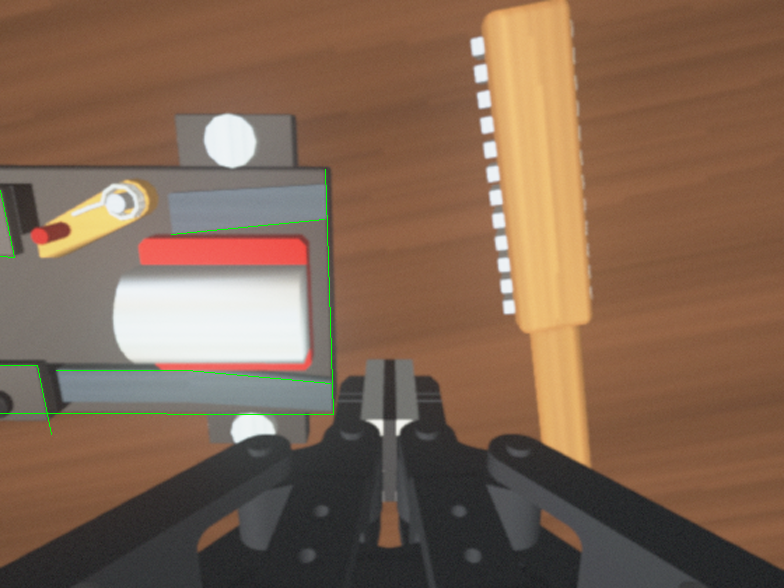

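The die lies on the bed with its rear end near x = -158, and the shut fingers are behind it. Lowering and pushing.

```bash
python3 -m handwheel '[{"jaw":1,"x":0,"y":-0.005,"z":0.03,"spin":0},{"jaw":1,"x":0,"y":-0.008,"z":0.06,"spin":0},{"jaw":1,"x":0,"y":-0.008,"z":0.073,"spin":0},{"jaw":1,"x":0,"y":-0.008,"z":0.074,"spin":0},{"jaw":1,"x":0,"y":-0.014,"z":0.074,"spin":0},{"jaw":1,"x":0,"y":-0.02,"z":0.074,"spin":0},{"jaw":1,"x":0,"y":-0.026,"z":0.074,"spin":0},{"jaw":1,"x":0,"y":-0.034,"z":0.074,"spin":0},{"jaw":1,"x":0,"y":-0.042,"z":0.074,"spin":0},{"jaw":1,"x":0,"y":-0.05,"z":0.074,"spin":0},{"jaw":1,"x":0,"y":-0.058,"z":0.074,"spin":0}]' 60
python3 - <<'E'
from ov import *
where()
ci=camera_info("wrist"); p,d=capture("wrist"); where()
draw(p,ci,hold(*o,th),"pics/ov18.png",(0,0,560,420),1.4)
E
```

```text
time_s: 15.15
eef_pos: [578.8, -124.7, -7.9]
tool_rot: [0.995, -0.096, 0.001, 0.002]
wrist_force: [-3.0, -9.6, 3.0]
opening: 0.001
tcp holder [-135.7   -0.6] z -7.9 xyaw-hold -89.87 F [-3.  -9.6  3. ] open 0.001 t 15.15
tcp holder [-134.2   -0.6] z -7.9 xyaw-hold -89.89 F [-0.9 -5.1  2.2] open 0.002 t 15.2
```

View pics/ov18.png

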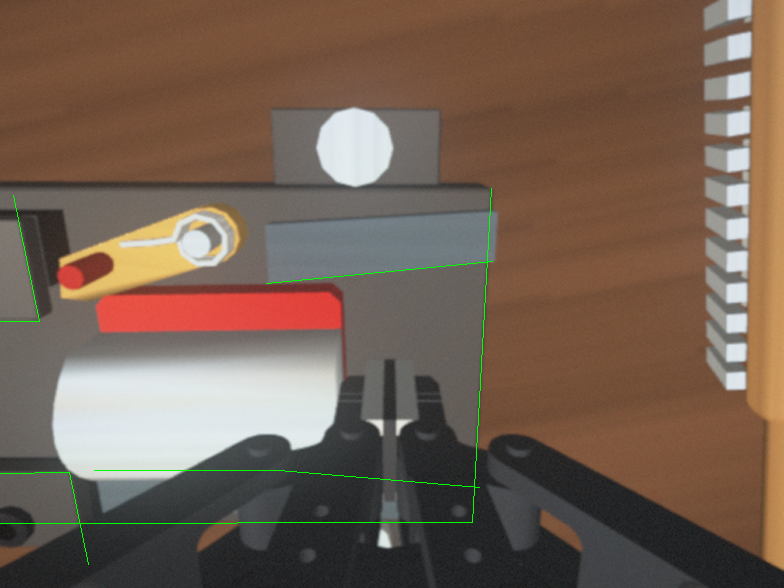

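It slides straight. Continuing until the rear end is past the latch.

```bash
python3 -m handwheel '[{"jaw":1,"x":0,"y":-0.006,"z":0,"spin":0},{"jaw":1,"x":0,"y":-0.012,"z":0,"spin":0},{"jaw":1,"x":0,"y":-0.018,"z":0,"spin":0},{"jaw":1,"x":0,"y":-0.024,"z":0,"spin":0},{"jaw":1,"x":0,"y":-0.030,"z":0,"spin":0},{"jaw":1,"x":0,"y":-0.036,"z":0,"spin":0},{"jaw":1,"x":0,"y":-0.042,"z":0,"spin":0},{"jaw":1,"x":0,"y":-0.048,"z":0,"spin":0},{"jaw":1,"x":0,"y":-0.054,"z":0,"spin":0},{"jaw":1,"x":0,"y":-0.06,"z":0,"spin":0},{"jaw":1,"x":0,"y":-0.066,"z":0,"spin":0},{"jaw":1,"x":0,"y":-0.072,"z":0,"spin":0},{"jaw":1,"x":0,"y":-0.077,"z":0,"spin":0},{"jaw":1,"x":0,"y":-0.077,"z":0,"spin":0}]'
python3 - <<'E'
from ov import *
where()
ci=camera_info("wrist"); p,d=capture("wrist"); where()
draw(p,ci,hold(*o,th),"pics/ov19.png",(0,0,560,420),1.4)
E
```

```text
time_s: 16.6
eef_pos: [592.8, -47.6, -8.0]
tool_rot: [0.995, -0.096, 0.0, 0.001]
wrist_force: [-2.7, -3.3, 2.5]
opening: 0.002
tcp holder [-57.4   0.5] z -8.0 xyaw-hold -89.89 F [-2.7 -3.3  2.5] open 0.002 t 16.6
tcp holder [-57.4   0.5] z -8.1 xyaw-hold -89.9 F [-3.4 -2.6  3. ] open -0.003 t 16.65
```

View pics/ov19.png

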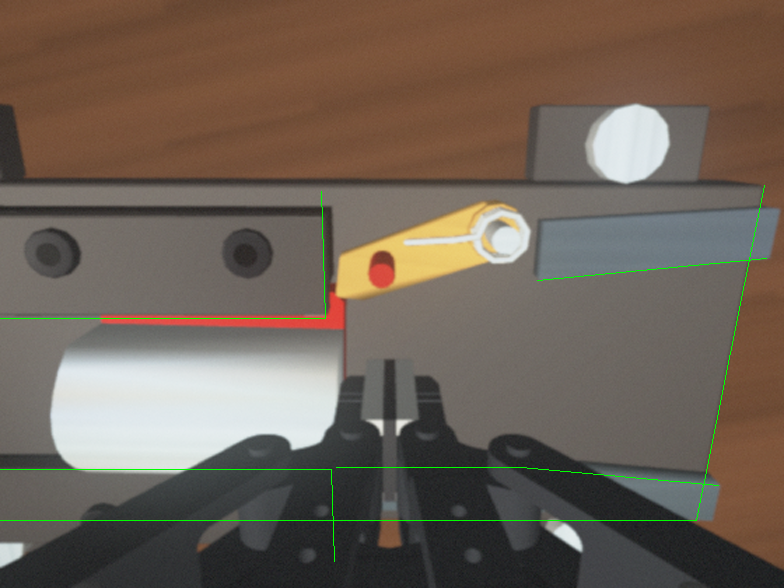

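The die is under the keepers, but the latch nose (340,295) still rides beside its rear corner (343,300). Pushing 7 mm more.

```bash
python3 -m handwheel '[{"jaw":1,"x":0,"y":-0.004,"z":0,"spin":0},{"jaw":1,"x":0,"y":-0.007,"z":0,"spin":0},{"jaw":1,"x":0,"y":-0.007,"z":0,"spin":0},{"jaw":1,"x":0,"y":-0.007,"z":0,"spin":0}]'
python3 - <<'E'
from ov import *
where()
ci=camera_info("wrist"); p,d=capture("wrist"); where()
draw(p,ci,hold(*o,th),"pics/ov20.png",(0,0,560,420),1.4)
E
```

```text
time_s: 17.05
eef_pos: [595.3, -40.9, -8.4]
tool_rot: [0.995, -0.096, 0.001, 0.0]
wrist_force: [0.4, -3.9, 2.8]
opening: -0.002
tcp holder [-50.2  -0.6] z -8.4 xyaw-hold -89.95 F [ 0.4 -3.9  2.8] open -0.002 t 17.05
tcp holder [-50.2  -0.6] z -8.5 xyaw-hold -89.96 F [ 0.2 -3.5  2.8] open -0.003 t 17.1
```

View pics/ov20.png

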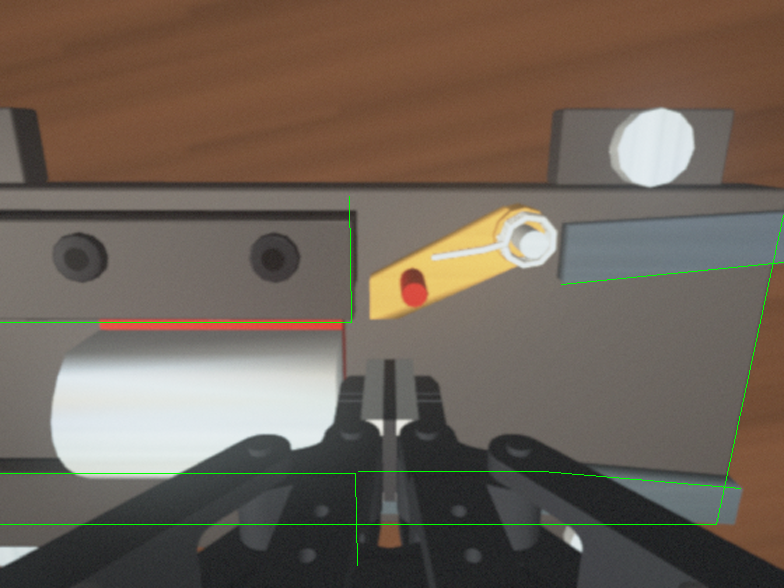

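The latch has snapped shut: its nose at (370,320) lies behind the die's rear end at column 343. Lifting off and going to the blue die.

```bash
python3 - <<'E'
from h import *
to([421.9,118.7,75],np.radians(113))
E
python3 -m handwheel '[{"jaw":1,"x":0,"y":0.002,"z":-0.02,"spin":0},{"jaw":1,"x":0,"y":0.002,"z":-0.06,"spin":0},{"jaw":1,"x":0,"y":0.002,"z":-0.1,"spin":0}]'
python3 - <<'E'
from h import *
to([421.9,118.7,85],np.radians(113)); where()
E
```

```text
shift [-0.2006 -0.1233 -0.0839] spin -0.594 (j6 now 1.58)
time_s: 17.4
eef_pos: [592.9, -41.7, 90.9]
tool_rot: [0.995, -0.097, -0.001, -0.001]
wrist_force: [1.5, -0.1, 0.5]
opening: -0.001
shift [-0.1986 -0.1245  0.0067] spin -0.595 (j6 now 1.58)
tcp holder [-51.5   1.6] z 90.9 xyaw-hold -89.98 F [ 1.5 -0.1  0.5] open -0.001 t 17.4
```

```bash
python3 -m handwheel '[{"jaw":0.8,"x":-0.04,"y":-0.025,"z":0,"spin":-0.14},{"jaw":0.6,"x":-0.08,"y":-0.05,"z":0,"spin":-0.29},{"jaw":0.4,"x":-0.12,"y":-0.075,"z":0,"spin":-0.43},{"jaw":0.4,"x":-0.16,"y":-0.1,"z":0,"spin":-0.57},{"jaw":0.4,"x":-0.198,"y":-0.124,"z":0,"spin":-0.595},{"jaw":0.4,"x":-0.198,"y":-0.124,"z":0,"spin":-0.595},{"jaw":0.4,"x":-0.198,"y":-0.124,"z":0,"spin":-0.595},{"jaw":0.4,"x":-0.198,"y":-0.124,"z":0,"spin":-0.595},{"jaw":0.4,"x":-0.198,"y":-0.124,"z":0,"spin":-0.595}]' 80
python3 - <<'E'
from h import *
p0,M,s=st();print(p0)
ci=camera_info("wrist"); p,d=capture("wrist"); cv2.imwrite("pics/w21.png",p[:,:,::-1])
c,t=die2(p,ci,"blue",[421.9,118.7])
to([*c,-26],t+np.pi/2)
E
```

```text
time_s: 18.3
eef_pos: [425.0, 116.6, 90.9]
tool_rot: [0.98, 0.199, 0.001, 0.0]
wrist_force: [0.1, 0.4, -0.2]
opening: 0.601
[424.97406112 116.62057609  90.9321627 ]
blue c [420.4 122. ] long yaw deg 22.75 LxW 68.2 59.3 1981
shift [-0.002  -0.0068  0.1168] spin 0.003 (j6 now 1.28)
```

View pics/w21.png

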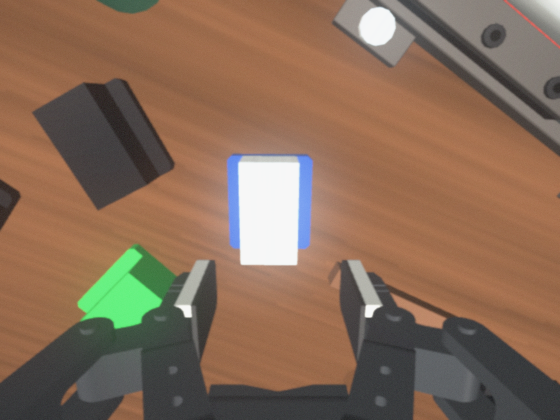

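Candidates: the blue-plated die at (270,208), the black one at (105,145) and the green one at (135,290). The blue plate with a flat bare-steel block fits flat_die. Now checking clearance to its neighbours, with an enlarged crop.

Run:
```python
from h import *
ci=camera_info("wrist"); p,d=capture("wrist"); X=cloud(ci,d)
c,t=die2(p,ci,"blue",[421.9,120])
cv2.imwrite("pics/b22.png",cv2.resize(p[130:290,70:330,::-1],None,fx=3,fy=3,interpolation=cv2.INTER_CUBIC))
p0,M,s=st(); print(p0)
T=(X-np.array([*c,0]))@M
k=(X[...,2]>6)&(X[...,2]<45)&(abs(T[...,0])<45)&(abs(T[...,1])>32)&(abs(T[...,1])<90)
for sg in(-1,1):
    q=T[k&(T[...,1]*sg>0)]; 
    if len(q): i=np.argsort(abs(q[:,1]))[:3]; print(sg,len(q),q[i].round(0))
to([*c,-26],t+np.pi/2)
```

```text
blue c [420.5 122.1] long yaw deg 22.0 LxW 68.2 59.3 1992
[424.5779225  116.50845085  90.78131238]
-1 1698 [[ 28. -70.  -8.]
 [ 28. -70. -11.]
 [ 26. -70.  -8.]]
shift [-0.0017 -0.0067  0.1168] spin 0.016 (j6 now 1.28)
```

View pics/b22.png

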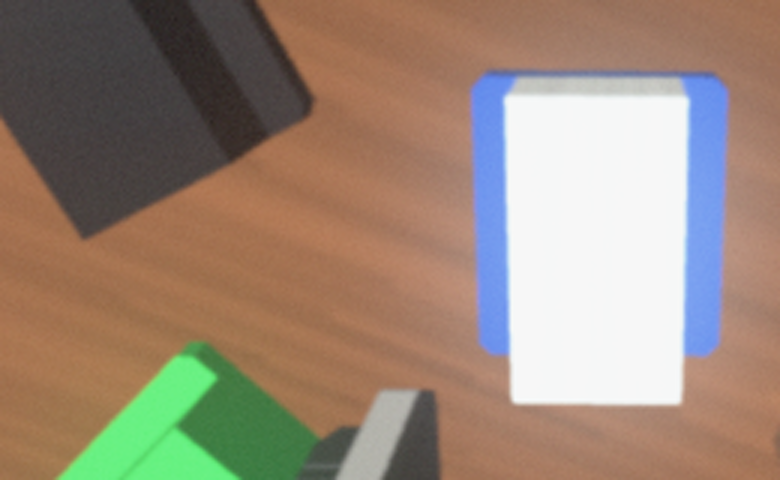

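The crop confirms flat_die: blue plate, flat bare-steel top, square ends. The neighbours are clear of the fingers. Grasping.

```bash
python3 -m handwheel '[{"jaw":0.4,"x":-0.0017,"y":-0.0065,"z":0.03,"spin":0.01},{"jaw":0.4,"x":-0.0017,"y":-0.0065,"z":0.07,"spin":0.01},{"jaw":0.4,"x":-0.0017,"y":-0.0065,"z":0.09,"spin":0.01},{"jaw":0.4,"x":-0.0017,"y":-0.0065,"z":0.09,"spin":0.01},{"jaw":0.4,"x":-0.0017,"y":-0.0065,"z":0.09,"spin":0.01}]'
python3 - <<'E'
from h import *
p0,M,s=st();print(p0,s["wrist_force"])
ci=camera_info("wrist"); p,d=capture("wrist"); cv2.imwrite("pics/w23.png",p[:,:,::-1])
c,t=die2(p,ci,"blue",[420.5,122]); to([*c,-23],t+np.pi/2)
E
```

```text
time_s: 18.9
eef_pos: [419.7, 122.0, 0.8]
tool_rot: [0.981, 0.194, -0.0, -0.0]
wrist_force: [0.3, -0.7, -0.6]
opening: 0.603
[419.70080834 122.02587655   0.78289459] [ 0.2831825  -0.69315683 -0.60041392]
blue c [421.1 122.1] long yaw deg 22.25 LxW 70.2 59.6 4102
shift [0.0006 0.0003 0.0244] spin 0.003 (j6 now 1.30)
```

View pics/w23.png

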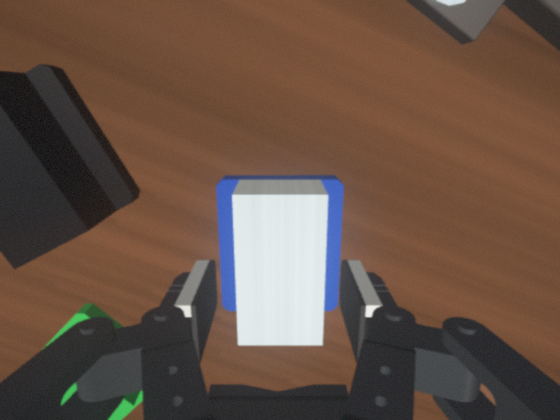

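Run:
```python
from h import *
p0,M,s=st()
ci=camera_info("wrist"); p,d=capture("wrist"); X=cloud(ci,d); T=(X-p0)@M
g=(p[...,1]>p[...,0].astype(int)+60)&(p[...,1]>p[...,2].astype(int)+60)
print("green T x,y range",T[g].min(0).round(),T[g].max(0).round(), "z max",X[g][:,2].max())
k=(T[...,1]<-20)&(T[...,2]>-110)&(X[...,2]>40)
for lo,hi in((-45,-35),(-60,-45),(-75,-60),(-90,-75),(-120,-90)):
    q=k&(T[...,1]<hi)&(T[...,1]>=lo)
    if q.any(): print((lo,hi),"lowest z above tip-plane",X[q][:,2].min().round(1),"x",T[q][:,0].min().round(),T[q][:,0].max().round())
```

```text
green T x,y range [-118. -122. -180.] [72. -0.  2.] z max 181.86735724514404
(-45, -35) lowest z above tip-plane 49.1 x -9.0 13.0
(-60, -45) lowest z above tip-plane 84.5 x -14.0 14.0
(-75, -60) lowest z above tip-plane 101.6 x 10.0 12.0
(-90, -75) lowest z above tip-plane 40.0 x 27.0 44.0
(-120, -90) lowest z above tip-plane 40.0 x 6.0 61.0
```

```bash
python3 -m handwheel '[{"jaw":0.4,"x":0.0006,"y":0.0003,"z":0.015,"spin":0},{"jaw":0.4,"x":0.0006,"y":0.0003,"z":0.024,"spin":0},{"jaw":0.4,"x":0.0006,"y":0.0003,"z":0.024,"spin":0},{"jaw":0.7,"x":0.0006,"y":0.0003,"z":0.024,"spin":0},{"jaw":0.8,"x":0.0006,"y":0.0003,"z":0.024,"spin":0},{"jaw":0.8,"x":0.0006,"y":0.0003,"z":0.024,"spin":0},{"jaw":0.8,"x":0.0006,"y":0.0003,"z":0.024,"spin":0},{"jaw":0.8,"x":0.0006,"y":0.0003,"z":0.024,"spin":0}]' 80
python3 - <<'E'
from h import *
p0,M,s=st();print(p0)
E
python3 -m handwheel '[{"jaw":0.8,"x":0,"y":0,"z":-0.02,"spin":0},{"jaw":0.8,"x":0,"y":0,"z":-0.06,"spin":0},{"jaw":0.8,"x":0,"y":0,"z":-0.1,"spin":0},{"jaw":0.8,"x":0,"y":0,"z":-0.1,"spin":0}]'
python3 - <<'E'
from h import *
p0,M,s=st();print(p0,s["wrist_force"])
to([*w(-150,-0.5),80],th+np.pi/2)
to([*w(-100,150),80])
E
```

```text
time_s: 19.8
eef_pos: [420.4, 122.1, -22.4]
tool_rot: [0.981, 0.195, 0.0, 0.0]
wrist_force: [-0.2, -1.9, 6.2]
opening: 0.428
[420.42530616 122.13218397 -22.38213276]
time_s: 20.2
eef_pos: [423.4, 122.9, 80.7]
tool_rot: [0.981, 0.195, 0.004, 0.0]
wrist_force: [1.5, 0.3, -8.6]
opening: 0.425
[423.4160902  122.89467878  80.66503661] [ 1.53133808  0.26458539 -8.64846986]
shift [0.041  0.3001 0.0016] spin -0.985 (j6 now 1.30)
shift [-0.0567  0.1752  0.0006]
```

```bash
python3 -m handwheel '[{"jaw":0.8,"x":0.005,"y":0.04,"z":0,"spin":-0.14},{"jaw":0.8,"x":0.01,"y":0.08,"z":0,"spin":-0.28},{"jaw":0.8,"x":0.016,"y":0.12,"z":0,"spin":-0.42},{"jaw":0.8,"x":0.022,"y":0.16,"z":0,"spin":-0.56},{"jaw":0.8,"x":0.027,"y":0.2,"z":0,"spin":-0.7},{"jaw":0.8,"x":0.033,"y":0.24,"z":0,"spin":-0.84},{"jaw":0.8,"x":0.038,"y":0.28,"z":0,"spin":-0.96},{"jaw":0.8,"x":0.041,"y":0.3,"z":0,"spin":-0.985},{"jaw":0.8,"x":0.041,"y":0.3,"z":0,"spin":-0.985},{"jaw":0.8,"x":0.041,"y":0.3,"z":0,"spin":-0.985},{"jaw":0.8,"x":0.041,"y":0.3,"z":0,"spin":-0.985}]'
python3 -m handwheel '[{"jaw":0.8,"x":0,"y":0,"z":0.03,"spin":0},{"jaw":0.8,"x":0,"y":0,"z":0.06,"spin":0},{"jaw":0.8,"x":0,"y":0,"z":0.066,"spin":0},{"jaw":0.8,"x":0,"y":0,"z":0.066,"spin":0},{"jaw":0.8,"x":0,"y":0,"z":0.066,"spin":0},{"jaw":0.8,"x":0,"y":0,"z":0.066,"spin":0}]'
python3 - <<'E'
from ov import *
where(); p0,M,_=st()
ci=camera_info("wrist"); p,d=capture("wrist"); np.savez("w24.npz",p=p,d=d,K=ci["intrinsics"],R=ci["R"],t=ci["t"])
die2(p,ci,"blue",p0[:2],p0[2]+22.4)
to([*w(-145,0),10],th+np.pi/2)
draw(p,ci,hold(*o,th),"pics/ov24.png",(60,0,440,420),1.7)
E
```

```text
time_s: 21.3
eef_pos: [570.3, -137.8, 75.1]
tool_rot: [0.772, 0.635, -0.001, -0.002]
wrist_force: [-0.2, 0.5, -7.4]
opening: 0.425
time_s: 21.9
eef_pos: [573.9, -139.6, 12.4]
tool_rot: [0.772, 0.635, 0.001, 0.001]
wrist_force: [0.2, -0.4, -7.6]
opening: 0.429
tcp holder [-151.2    1.3] z 12.4 xyaw-hold 0.0 F [ 0.2 -0.4 -7.6] open 0.429 t 21.9
blue c [ 576.9 -119.9] long yaw deg 168.75 LxW 60.0 33.9 2862
shift [0.0063 0.0013 0.0024] spin -0.000 (j6 now -0.16)
```

View pics/ov24.png

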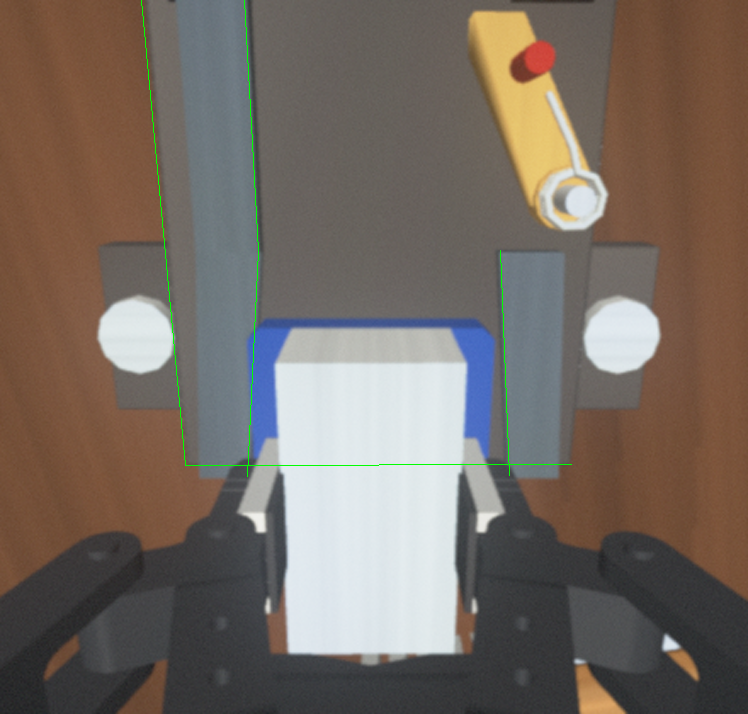

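```bash
python3 -m handwheel '[{"jaw":0.8,"x":0.006,"y":0.002,"z":0,"spin":0},{"jaw":0.8,"x":0.006,"y":0.002,"z":0,"spin":0},{"jaw":0.8,"x":0.006,"y":0.002,"z":0,"spin":0}]'
python3 - <<'E'
from ov import *
where()
for i in range(2):
    p0,M,_=st()
    ci=camera_info("wrist"); p,d=capture("wrist"); 
    c,t=die2(p,ci,"blue",p0[:2],p0[2]+22.4); print(hc(c)); where()
E
```

```text
time_s: 22.25
eef_pos: [576.0, -133.6, 11.2]
tool_rot: [0.772, 0.635, 0.0, 0.0]
wrist_force: [-0.3, 0.2, -8.2]
opening: 0.427
tcp holder [-145.     0.4] z 11.2 xyaw-hold 0.01 F [-0.3  0.2 -8.2] open 0.427 t 22.25
blue c [ 579. -114.] long yaw deg 168.75 LxW 60.0 34.0 2863
[-125.10143738    1.30432441]
tcp holder [-145.1    0.6] z 11.0 xyaw-hold 0.01 F [-0.2 -1.1 -8.6] open 0.428 t 22.3
blue c [ 578.8 -114. ] long yaw deg 168.75 LxW 60.0 34.0 2859
[-125.22725075    1.49125523]
tcp holder [-145.2    0.8] z 10.9 xyaw-hold 0.0 F [ 1.   1.5 -7.7] open 0.428 t 22.35
```

```bash
python3 -m handwheel '[{"jaw":0.8,"x":0,"y":0.0014,"z":0.003,"spin":0},{"jaw":0.8,"x":0,"y":0.0014,"z":0.007,"spin":0},{"jaw":0.8,"x":0,"y":0.0014,"z":0.011,"spin":0},{"jaw":0.8,"x":0,"y":0.0014,"z":0.0128,"spin":0},{"jaw":0.8,"x":0.004,"y":0.0014,"z":0.0128,"spin":0},{"jaw":0.8,"x":0.009,"y":0.0014,"z":0.0128,"spin":0},{"jaw":0.8,"x":0.014,"y":0.0014,"z":0.0128,"spin":0},{"jaw":0.8,"x":0.019,"y":0.0014,"z":0.0128,"spin":0},{"jaw":0.8,"x":0.023,"y":0.0014,"z":0.0128,"spin":0},{"jaw":0.8,"x":0.023,"y":0.0014,"z":0.0128,"spin":0},{"jaw":0.8,"x":0.023,"y":0.0014,"z":0.0128,"spin":0}]'
python3 - <<'E'
from ov import *
where()
ci=camera_info("wrist"); p,d=capture("wrist"); where()
draw(p,ci,hold(*o,th),"pics/ov25.png",(60,0,440,420),1.7)
E
```

```text
time_s: 23.45
eef_pos: [581.5, -111.4, -2.0]
tool_rot: [0.772, 0.636, -0.0, 0.0]
wrist_force: [0.5, -0.0, -7.6]
opening: 0.426
tcp holder [-122.1   -0.7] z -2.0 xyaw-hold 0.02 F [ 0.5 -0.  -7.6] open 0.426 t 23.45
tcp holder [-122.2   -0.7] z -2.0 xyaw-hold 0.0 F [-0.2  0.1 -8. ] open 0.421 t 23.5
```

View pics/ov25.png

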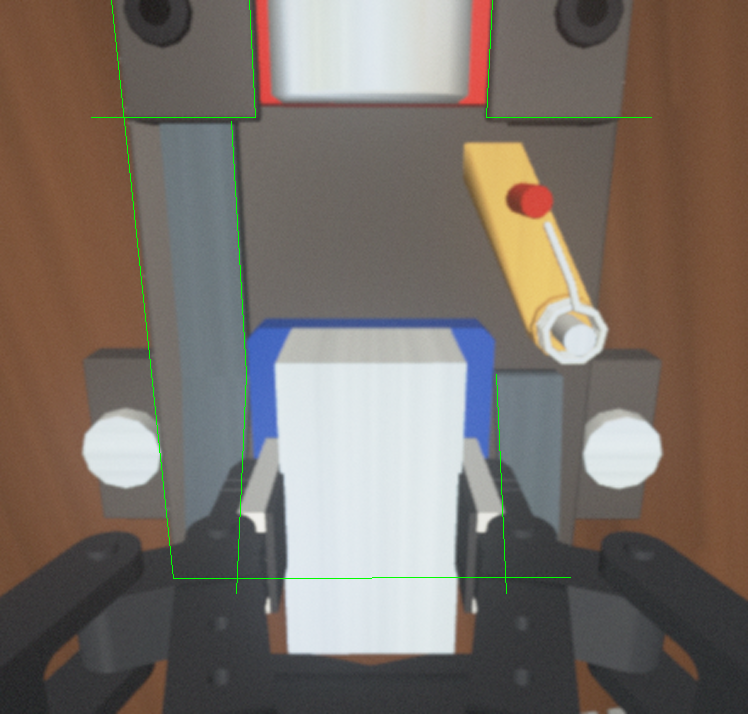

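The crowned die sits under the keepers with the latch shut, and the flat die lies between the strips. Setting it down, releasing and going behind it.

```bash
python3 -m handwheel '[{"jaw":0.8,"x":0,"y":0,"z":0.001,"spin":0},{"jaw":0.45,"x":0,"y":0,"z":0.001,"spin":0},{"jaw":0.45,"x":0,"y":0,"z":0.001,"spin":0},{"jaw":0.45,"x":0,"y":0,"z":0,"spin":0},{"jaw":0.45,"x":0,"y":0,"z":-0.02,"spin":0},{"jaw":0.45,"x":0,"y":0,"z":-0.05,"spin":0},{"jaw":0.7,"x":-0.02,"y":0,"z":-0.07,"spin":0.14},{"jaw":1,"x":-0.05,"y":0,"z":-0.07,"spin":0.29},{"jaw":1,"x":-0.07,"y":0,"z":-0.07,"spin":0.44},{"jaw":1,"x":-0.07,"y":0,"z":-0.07,"spin":0.58},{"jaw":1,"x":-0.07,"y":0,"z":-0.07,"spin":0.73},{"jaw":1,"x":-0.07,"y":0,"z":-0.07,"spin":0.88},{"jaw":1,"x":-0.07,"y":0,"z":-0.07,"spin":1.02},{"jaw":1,"x":-0.07,"y":0,"z":-0.07,"spin":1.17},{"jaw":1,"x":-0.07,"y":0,"z":-0.07,"spin":1.32},{"jaw":1,"x":-0.07,"y":0,"z":-0.07,"spin":1.46},{"jaw":1,"x":-0.07,"y":0,"z":-0.07,"spin":1.571},{"jaw":1,"x":-0.07,"y":0,"z":-0.07,"spin":1.571},{"jaw":1,"x":-0.07,"y":0,"z":-0.07,"spin":1.571}]'
python3 - <<'E'
from ov import *
where()
ci=camera_info("wrist"); p,d=capture("wrist"); where()
c,t=die2(p,ci,"blue",w(-122,0),20,60); print(hc(c),np.degrees(th))
draw(p,ci,hold(*o,th),"pics/ov26.png",(0,0,560,420),1.4)
E
```

```text
time_s: 25.4
eef_pos: [568.2, -180.3, 68.3]
tool_rot: [0.995, -0.095, 0.0, 0.0]
wrist_force: [0.4, -0.8, -0.7]
opening: 0.002
tcp holder [-192.3   -0.9] z 68.3 xyaw-hold -89.85 F [ 0.4 -0.8 -0.7] open 0.002 t 25.4
tcp holder [-192.3   -0.9] z 68.2 xyaw-hold -89.87 F [-0.7 -0.3  0.1] open -0.002 t 25.45
blue c [ 595.2 -125.3] long yaw deg 45.5 LxW 84.5 45.2 2385
[-133.07511073  -16.79883534] 78.89628838951435
```

View pics/ov26.png

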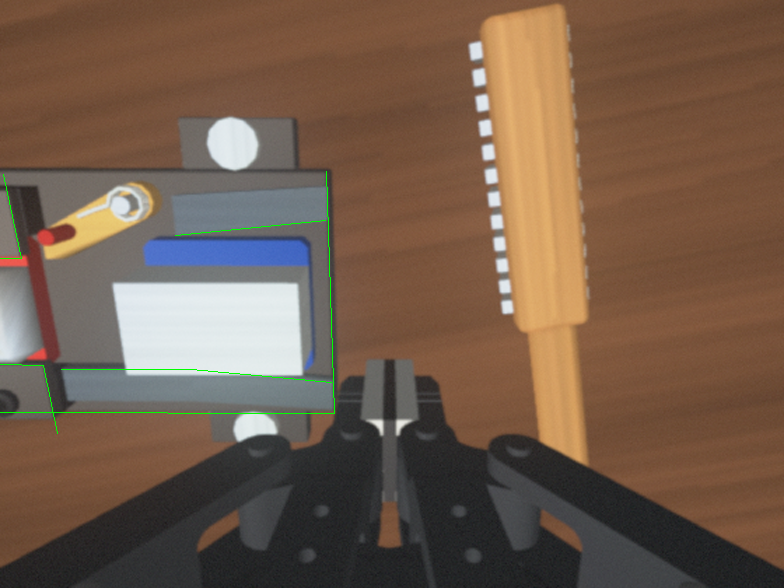

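The flat die lies straight. Lowering behind it and pushing.

```bash
python3 -m handwheel '[{"jaw":1,"x":-0.001,"y":-0.005,"z":0.03,"spin":0},{"jaw":1,"x":-0.001,"y":-0.008,"z":0.06,"spin":0},{"jaw":1,"x":-0.001,"y":-0.008,"z":0.077,"spin":0},{"jaw":1,"x":-0.001,"y":-0.008,"z":0.077,"spin":0},{"jaw":1,"x":-0.001,"y":-0.014,"z":0.077,"spin":0},{"jaw":1,"x":-0.001,"y":-0.02,"z":0.077,"spin":0},{"jaw":1,"x":-0.001,"y":-0.026,"z":0.077,"spin":0},{"jaw":1,"x":-0.001,"y":-0.034,"z":0.077,"spin":0},{"jaw":1,"x":-0.001,"y":-0.042,"z":0.077,"spin":0},{"jaw":1,"x":-0.001,"y":-0.05,"z":0.077,"spin":0},{"jaw":1,"x":-0.001,"y":-0.058,"z":0.077,"spin":0}]' 60
python3 - <<'E'
from ov import *
where()
ci=camera_info("wrist"); p,d=capture("wrist"); where()
draw(p,ci,hold(*o,th),"pics/ov27.png",(0,0,560,420),1.4)
E
```

```text
time_s: 26.55
eef_pos: [578.7, -124.7, -7.7]
tool_rot: [0.995, -0.096, 0.001, 0.002]
wrist_force: [-3.4, -10.2, 1.7]
opening: 0.003
tcp holder [-135.7   -0.5] z -7.7 xyaw-hold -89.93 F [ -3.4 -10.2   1.7] open 0.003 t 26.55
tcp holder [-134.2   -0.5] z -7.7 xyaw-hold -89.94 F [ 0.1 -5.8  1.8] open -0.004 t 26.6
```

View pics/ov27.png

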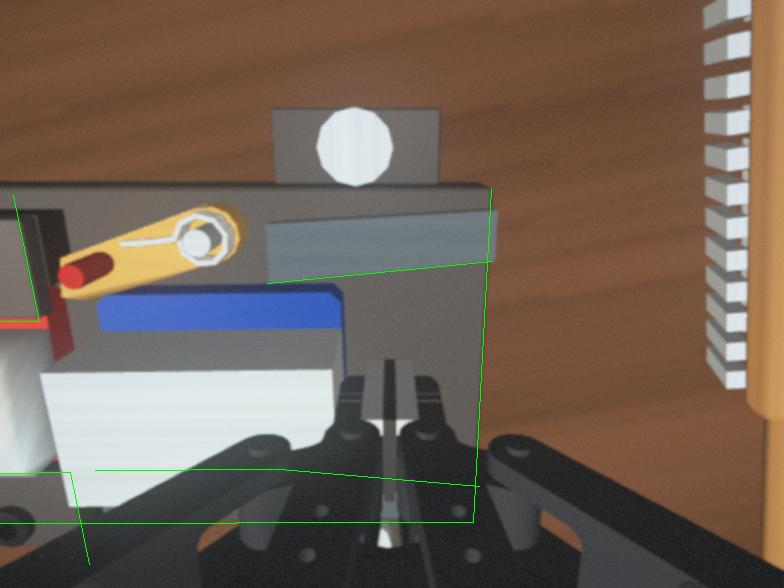

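```bash
python3 -m handwheel '[{"jaw":1,"x":0,"y":-0.006,"z":0,"spin":0},{"jaw":1,"x":0,"y":-0.012,"z":0,"spin":0},{"jaw":1,"x":0,"y":-0.018,"z":0,"spin":0},{"jaw":1,"x":0,"y":-0.024,"z":0,"spin":0},{"jaw":1,"x":0,"y":-0.030,"z":0,"spin":0},{"jaw":1,"x":0,"y":-0.036,"z":0,"spin":0},{"jaw":1,"x":0,"y":-0.042,"z":0,"spin":0},{"jaw":1,"x":0,"y":-0.048,"z":0,"spin":0},{"jaw":1,"x":0,"y":-0.054,"z":0,"spin":0},{"jaw":1,"x":0,"y":-0.06,"z":0,"spin":0},{"jaw":1,"x":0,"y":-0.066,"z":0,"spin":0},{"jaw":1,"x":0,"y":-0.071,"z":0,"spin":0},{"jaw":1,"x":0,"y":-0.071,"z":0,"spin":0}]'
python3 -m handwheel '[{"jaw":1,"x":0,"y":-0.002,"z":0,"spin":0},{"jaw":1,"x":0,"y":-0.004,"z":0,"spin":0},{"jaw":1,"x":0,"y":-0.006,"z":0,"spin":0},{"jaw":1,"x":0,"y":-0.006,"z":0,"spin":0}]'
python3 - <<'E'
from ov import *
where()
ci=camera_info("wrist"); p,d=capture("wrist"); where()
draw(p,ci,hold(*o,th),"pics/ov28.png",(0,0,560,420),1.4)
E
```

```text
time_s: 27.9
eef_pos: [591.4, -54.8, -7.7]
tool_rot: [0.995, -0.096, -0.0, 0.002]
wrist_force: [-3.7, -7.6, 4.5]
opening: 0.001
time_s: 28.3
eef_pos: [592.4, -49.5, -7.7]
tool_rot: [0.995, -0.096, -0.0, 0.002]
wrist_force: [-4.8, -11.5, 5.7]
opening: 0.002
tcp holder [-59.2   0.5] z -7.7 xyaw-hold -89.92 F [ -4.8 -11.5   5.7] open 0.002 t 28.3
tcp holder [-59.2   0.5] z -7.7 xyaw-hold -89.92 F [ -4.8 -11.    5.2] open -0.005 t 28.35
```

View pics/ov28.png

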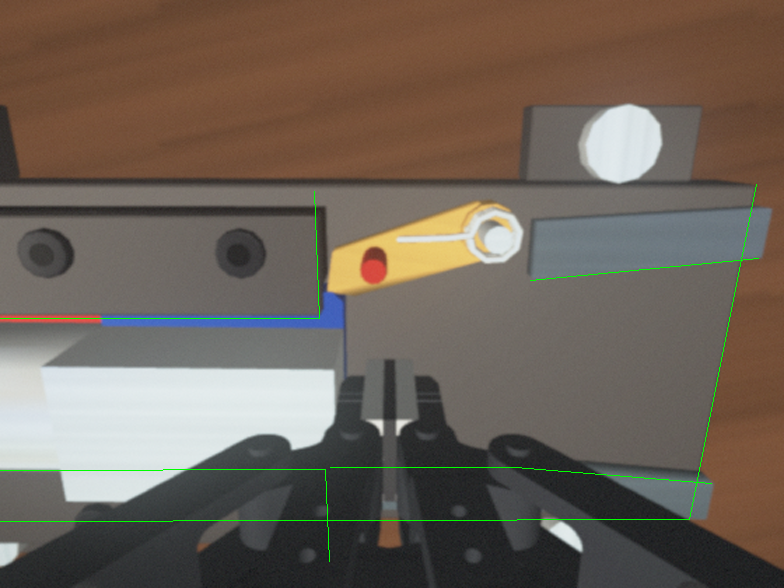

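Both plates are under the keepers and the latch is still swung out. Pushing on slowly.

```bash
python3 -m handwheel '[{"jaw":1,"x":0,"y":-0.001,"z":0,"spin":0},{"jaw":1,"x":0,"y":-0.002,"z":0,"spin":0},{"jaw":1,"x":0,"y":-0.003,"z":0,"spin":0},{"jaw":1,"x":0,"y":-0.004,"z":0,"spin":0},{"jaw":1,"x":0,"y":-0.004,"z":0,"spin":0}]'
python3 - <<'E'
from ov import *
where()
ci=camera_info("wrist"); p,d=capture("wrist"); where()
draw(p,ci,hold(*o,th),"pics/ov29.png",(0,0,560,420),1.4)
E
```

```text
time_s: 28.85
eef_pos: [593.9, -45.4, -7.7]
tool_rot: [0.995, -0.096, 0.001, 0.002]
wrist_force: [-3.7, -10.0, 3.5]
opening: 0.004
tcp holder [-54.9  -0.2] z -7.7 xyaw-hold -89.94 F [ -3.7 -10.    3.5] open 0.004 t 28.85
tcp holder [-54.9  -0.1] z -7.7 xyaw-hold -89.94 F [ -3.4 -10.6   3.1] open -0.004 t 28.9
```

View pics/ov29.png

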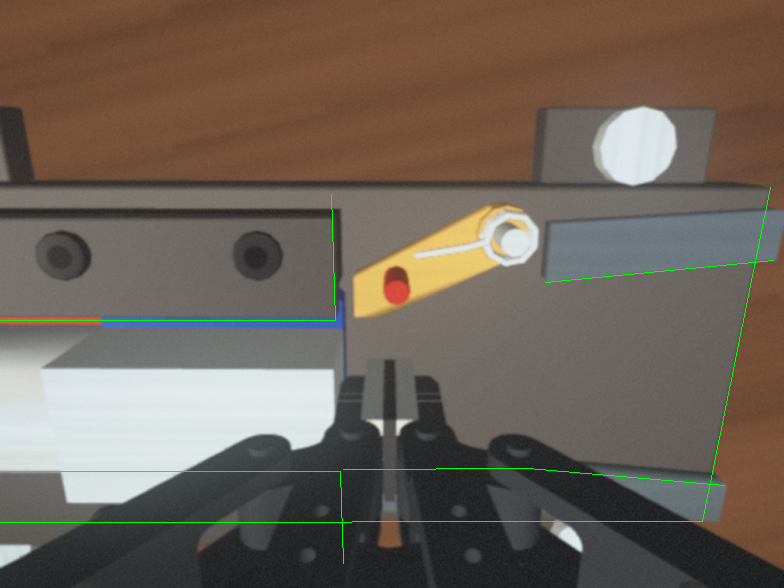

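The latch has snapped shut behind the pair. Pushing on in 1 mm rows until the force shows the back stop.

```bash
python3 -m handwheel '[{"jaw":1,"x":0,"y":-0.001,"z":0,"spin":0},{"jaw":1,"x":0,"y":-0.002,"z":0,"spin":0},{"jaw":1,"x":0,"y":-0.002,"z":0,"spin":0}]'
python3 -c "
from h import *
where()"
```

```text
time_s: 29.2
eef_pos: [594.2, -44.9, -7.7]
tool_rot: [0.995, -0.096, 0.0, 0.003]
wrist_force: [-4.3, -15.9, 4.1]
opening: -0.001
tcp holder [-54.4  -0.3] z -7.7 xyaw-hold -89.89 F [ -4.3 -15.9   4.1] open -0.001 t 29.2
```

```bash
python3 -m handwheel '[{"jaw":1,"x":0,"y":-0.001,"z":0,"spin":0},{"jaw":1,"x":0,"y":-0.002,"z":0,"spin":0},{"jaw":1,"x":0,"y":-0.002,"z":0,"spin":0},{"jaw":1,"x":0,"y":-0.002,"z":0,"spin":0}]'
python3 -c "
from h import *
where()"
python3 -m handwheel '[{"jaw":1,"x":0,"y":-0.001,"z":0,"spin":0},{"jaw":1,"x":0,"y":-0.002,"z":0,"spin":0},{"jaw":1,"x":0,"y":-0.002,"z":0,"spin":0},{"jaw":1,"x":0,"y":-0.002,"z":0,"spin":0}]'
python3 -c "
from h import *
where()"
```

```text
time_s: 29.6
eef_pos: [594.3, -44.9, -7.6]
tool_rot: [0.995, -0.096, 0.0, 0.004]
wrist_force: [-5.6, -23.4, 3.7]
opening: -0.001
tcp holder [-54.3  -0.4] z -7.6 xyaw-hold -89.86 F [ -5.6 -23.4   3.7] open -0.001 t 29.6
time_s: 30.0
eef_pos: [594.3, -44.9, -7.6]
tool_rot: [0.995, -0.095, 0.0, 0.005]
wrist_force: [-7.6, -31.7, 4.0]
opening: 0.0
tcp holder [-54.4  -0.4] z -7.6 xyaw-hold -89.82 F [ -7.6 -31.7   4. ] open 0.0 t 30.0
```

The position holds at x = -54.4 while the force climbs to 32 N, so the pair is hard against the stop. That puts the rear end at about -40.7, where -40 is expected. Backing off, lifting and checking.

```bash
python3 -m handwheel '[{"jaw":1,"x":0,"y":0.004,"z":0,"spin":0},{"jaw":1,"x":0,"y":0.01,"z":0,"spin":0},{"jaw":1,"x":0,"y":0.012,"z":-0.01,"spin":0},{"jaw":1,"x":0,"y":0.012,"z":-0.05,"spin":0},{"jaw":1,"x":0,"y":0.012,"z":-0.1,"spin":0},{"jaw":1,"x":-0.02,"y":-0.01,"z":-0.15,"spin":0},{"jaw":1,"x":-0.06,"y":-0.03,"z":-0.2,"spin":0},{"jaw":1,"x":-0.06,"y":-0.03,"z":-0.22,"spin":0},{"jaw":1,"x":-0.06,"y":-0.03,"z":-0.22,"spin":0},{"jaw":1,"x":-0.06,"y":-0.03,"z":-0.22,"spin":0}]'
python3 - <<'E'
from ov import *
where()
ci=camera_info("wrist"); p,d=capture("wrist"); cv2.imwrite("pics/w30.png",p[:,:,::-1])
draw(p,ci,hold(*o,th),"pics/ov30.png",(100,80,360,280),2.2)
ps,_=capture("scene"); cv2.imwrite("pics/s30.png",cv2.resize(ps[180:300,220:390,::-1],None,fx=4.5,fy=4.5,interpolation=cv2.INTER_CUBIC))
cs=camera_info("scene")
E
```

```text
time_s: 31.0
eef_pos: [542.6, 4.2, 213.0]
tool_rot: [0.995, -0.096, 0.002, -0.0]
wrist_force: [-0.4, -0.4, 0.3]
opening: -0.002
tcp holder [-16.1  59.8] z 213.0 xyaw-hold -89.93 F [-0.4 -0.4  0.3] open -0.002 t 31.0
```

View pics/w30.png

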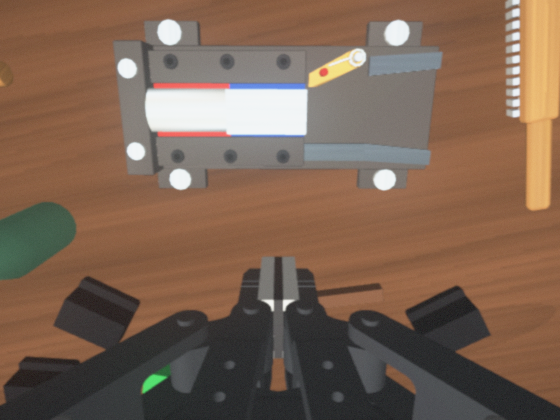

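View pics/s30.png

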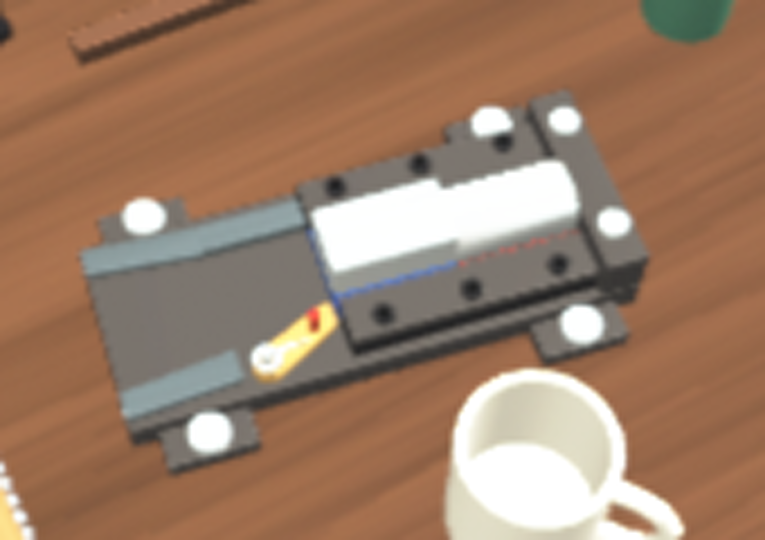

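Run:
```python
import cv2
p=cv2.imread("pics/w30.png"); cv2.imwrite("pics/z30.png",cv2.resize(p[35:175,115:375],None,fx=3,fy=3,interpolation=cv2.INTER_CUBIC))
```

```text
(no output)
```

View pics/z30.png

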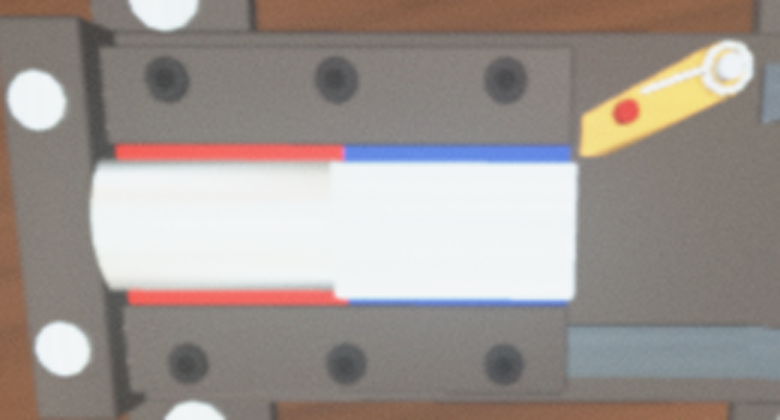

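The crown's back end meets the stop, the red and blue plates butt with no gap, the pair's rear is flush with the keeper mouth, and the latch is shut. Handing in.

```bash
python3 -c "
from h import *
where(); print(sign_off())"
```

```text
tcp holder [-17.   60.8] z 210.5 xyaw-hold -90.0 F [ 0.1  0.1 -0.3] open -0.002 t 31.1
the job is handed in; nothing more can be done
None
```

I slid the crowned die under the keeper bars until the latch snapped shut. I then slid the flat die in after it until the latch snapped shut again, pressed the pair against the back stop, and handed the job in at 31 s.

**Last checks:**
- **Against the stop:** pushing harder no longer moved the pair, while the wrist force climbed to about 32 N. That put the flat die's rear end at about x = -40.7 mm, against -40 mm expected.
- **In the pictures:** the crowned die meets the stop, the two dies butt with no visible gap, and the latch is shut behind them. The gripper is clear and the wrist force is near zero.

**What went wrong or disagreed:**
- **First grasp missed:** both cameras put the fingertips about 40 mm farther back than the reported tool point. I used the measured offset from then on.
- **Strip contact:** the crowned die touched the guide strip on its +y side when I set it down, with about 3 N. I shifted it back before sliding it in.
- **One refused call:** a move was refused because I left out the "spin" value; it had no effect.
- **Not fully checked:** I did not handle the fuller die or any of the other bench items, but I did not check each of their positions at the end.

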